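Open the board cradle one hole and lay the power board in it

TASK

The board cradle is set one hole too short for the tan power board. Squeeze its two brass buttons in and draw the sliding sleeve out to the next pair of holes, until both buttons click out again (do not wrench the sleeve once they have caught); then lay the power board gently on the cradle's two ledges, flat and centred between its jaws, let go, and leave everything else as it is.

Things in the scene. Friction and masses are not known exactly. Their poses are not given: they have to be found in the camera images.
- cradle: Board cradle fixed to the bench: grey base plate 310 x 100 x 6 mm (cradle x -150 to 160 mm). Origin on the bench under it, x along the tube towards the fixed jaw, z up. Over it a fixed square steel inner tube (25 mm, axis 45 mm above the bench), which the sleeve covers on the -x half. The board goes between the fixed jaw and the sleeve's jaw.
- fixed_jaw (a point): Foot of the fixed jaw's face, mid-width: cradle x = 125 mm, 66 mm above the bench. Here a ledge (top at this height) juts 26 mm to the cradle's -x; the face rises 11 mm over it, then flares back, to 87 mm above the bench. Jaw and ledge are 84 mm wide in y.
- sleeve: Sliding aluminium sleeve: square tube 30 x 30 mm, 2 mm wall, 125 mm long. Origin on the tube axis, 45 mm above the bench, at the face of its jaw, axes as the cradle's; the tube runs from there to x = -125 mm. It slides along the cradle's x (out = -x) with about 2 N of friction and cannot turn. At the start its origin is at cradle x = -2 mm: the gap between the jaws is 127 mm, too short.
- sliding_jaw (a point): Foot of the sliding jaw's face, mid-width, 66 mm above the bench; it moves with the sleeve. The face looks to the cradle's +x; ledge and face mirror those of the fixed jaw.
- outer_holes (a point): On the tube axis, midway between the outermost pair of holes (11.5 mm, dark discs in the sleeve's upright sides), 85 mm out from the jaw face; the buttons stand in this pair at the start. The next pair is 26 to 50 mm nearer to the jaw (drilled by hand, it differs each time): drawing the sleeve out by that much brings it to the buttons. The jaw gap is then 153 to 177 mm: centre the board in it.
- button_left: Brass ball button, 10 mm, on the +y side, sprung sideways with 1 to 3 N. Origin at the ball's centre, always at cradle x = -87 mm, 45 mm above the bench. Popped out: centre 13.4 mm from the tube axis, 3.4 mm proud of the sleeve (36.8 mm over both buttons, 30 over the sleeve); the sleeve is then locked with 0.75 mm play, and more than 7 N on either button bends it.
- button_right: The same on the -y side. Two finger pads closing on the sleeve over the buttons press both flush; a pull of 8 to 18 N along the sleeve then rides the balls under the sleeve's wall (centre 8 mm from the axis). After some 5 mm the pull drops to a few newtons until the balls spring out in the next holes and the sleeve stops dead.
- power_board: Tan circuit board 150 x 90 x 3 mm, about 0.26 kg, flat on the bench. Origin at the centre of its underside, x along the 150 mm, z up. At its centre the finned aluminium heat sink to lift it by: 50 mm along x, 20 mm along y, top 37 mm above the underside, nothing tall beside it in y. Yellow transformer at -x, two black capacitors at +x (33 mm). It goes along the cradle, either way round.
- main_board: Green circuit board 140 x 95 mm, flat, not to be used; leave it where it lies. Origin at the centre of its underside. It and the power board may lie in either of two places.
- remote: Grey remote control 160 x 44 x 18 mm lying on the bench; leave it. Origin at the centre of its underside.
- multimeter: Orange multimeter 150 x 80 x 45 mm lying on the bench; leave it. Origin at the centre of its underside.
- screwdriver: Green-handled screwdriver lying on the bench between cradle and boards, about 0.2 m long, along its x; leave it.
- solder_spool: Steel-coloured solder spool, 48 mm across, 34 mm high, standing; leave it.
- screw_dish: Steel dish, 80 mm across, 25 mm high; leave it.
- tape_roll: Black roll of tape, 66 mm across, 18 mm high, lying flat; leave it.
Not all that is in view belongs to the job. Of the things that look like the power_board, the smaller one is meant.

How it is judged:
By the outcome, as a careful person would: the job done as asked, in the order asked, and still so for the second after the job is handed in, with the robot touching nothing.
It also fails if it takes over 64 s, if anything falls off the work surface, if the arm or the gripper's body presses on something with over 40 N, if the wrist force passes 120 N, or if a joint passes its speed limit or range.

ROBOT

A 6-joint arm with a two-finger parallel gripper is mounted at the origin on the work surface. World frame = base frame: x ahead of the robot, y to its left, z up, the work surface at z = 0. Lengths are in m, angles in rad, forces in N, time in s.
With the tool pointing down it reaches from about 0.25 to 0.775 m from the base axis. Payload 4 kg.
Tool frame: the origin (TCP) lies midway between the tips of the shut fingers; the grasp point (between the pads) lies 19 mm behind it; z points along the fingers, x is the direction in which the jaws open and shut, and the axes are right-handed (so a half turn about z gives the same grasp; the last joint's range is limited). The gripper opens to 94 mm and grips with 3 to 60 N. Pads are 16 mm wide; open, the fingers measure 119 mm over their backs; the gripper's body (75 mm by 177 mm) begins 78 mm behind the grasp point.
Start: joints at [1.195, 0.087, 1.371, -0, 1.684, -0.103], TCP at [0.148, 0.53, 0.168] pointing down, gripper open.
Joint ranges: [-3.1, 3.1], [-0.76, 2.03], [0.27, 2.55], [-1.08, 4.22], [0.17, 2.65], [-2.57, 2.57]. Speed limits (rad/s): [2.79, 2.79, 3.14, 3.14, 3.14, 3.14].

INTERFACE

Orientations are given as [roll, pitch, yaw] about the fixed x, y, z axes, in that order (R = Rz(yaw) Ry(pitch) Rx(roll)).
In Python, from bench import * gives the robot as it stands.
- The arm moves only by the tool send_rows, never from a script. Its argument "rows" is one flat list of numbers, 7 for each row, row after row: the shift along the world's x, y, z in mm, then the turn, a rotation vector about the world's x, y, z in degrees, then the opening, from 0 (shut) to 1 (fully open). A call has exactly 8 rows; each row shifts and turns the commanded pose from where the row before left it; what a row does not reach is not made up. A row lasts 1/8 s, in which the tool goes at most 62.5 mm and 10.7 degrees, less where a joint would pass 70% of its speed; a pose out of reach is approached as far as the arm can. A call is refused whole if a number of a shift passes 62.5 or a number of a turn 10.7, either way. A call with a gripper value outside its range is refused whole. The fingers move at their own pace and stop on an object; the grip force is fixed at half the most. Time passes only in rows, so rows that do not move let the fingers close, or fill a call up. It gives the time, the measured TCP pose, the force and the opening at its end, in the units of the state.
- get_obs(): the state, without advancing time (a new reading comes with each control period).
- snapshot(name): name is "scene" or "side" or "wrist"; returns a dict with "color" (384x512x3 uint8, red, green, blue), "intrinsics" (3x3 intrinsics, pixels), "rvec" (rotation vector, rad) and "tvec" (3), from world to camera coordinates, as OpenCV has them; the wrist camera has in their place "T_tool_cam" (4x4, takes a point from camera to tool coordinates, whose origin is the TCP and whose axes are the tool frame's). Camera axes: x right, y down, z forward; pixel columns grow to the right and rows downward; lengths in m; the calibration is good to about 2 mm. A picture is of the moment at which its call begins: read the wrist's pose just before it. There is no depth.
- close_job(): hands the job in, once; it reports no verdict.
The state is a dict: "time": time; "joint_positions": joint angles; "qvel": joint speeds; "joint_torque": joint torques, N m; "tool_pos": TCP position; "ee_rot": TCP orientation; "wrist_force": force on the tool from outside, world axes, zero at the start; "wrist_torque": the same for the moment, N m; "width": finger opening in m.
Only numpy, scipy, OpenCV 4.12 (cv2) and the standard library are available. Lean on these libraries where they do the work, as an engineer would, in place of code of your own. Each camera call takes 0.05 s, during which the arm holds its last target.

## Working session

There is one attempt and no reset: what is moved stays moved. The work goes in short steps, Python scripts to look and compute and a tool call to move; the robot and the scene stay as the last step left them, time stands still between calls to the robot, and variables do not carry over. Pictures are saved under pics/ and viewed, and the job is handed in when it is done.

Besides the shell and the picture viewer there is one more tool, called after "Request:" as name(argument=value, ...) on one line, values as JSON. send_rows: Moves the arm, as the interface text tells. Its arguments: {"type":"object","properties":{"rows":{"type":"array","items":{"type":"number"}}},"required":["rows"]}

```bash
mkdir -p pics; ls; python3 - <<'E'
from bench import *
import cv2,json
o=get_obs()
print({k:o[k] for k in('time','tool_pos','ee_rot','wrist_force','width')})
for n in('scene','side','wrist'):
    s=snapshot(n); cv2.imwrite(f'pics/{n}0.png',s['color'][:,:,::-1])
    print(n,{k:v for k,v in s.items() if k!='color'})
E
```

```text
pics
{'time': 0.0, 'tool_pos': array([0.14794389, 0.52908481, 0.1671492 ]), 'ee_rot': array([-3.14137704e+00,  2.10574674e-03,  1.29803168e+00]), 'wrist_force': array([-0.02639915,  0.43507412,  0.26207068]), 'width': 0.09397139014379823}
scene {'intrinsics': array([[366.54619229,   0.        , 254.98507703],
       [  0.        , 366.54619229, 189.24065157],
       [  0.        ,   0.        ,   1.        ]]), 'rvec': array([ 1.56362558,  2.30596602, -0.62169626]), 'tvec': array([ 0.22237798, -0.40040023,  1.25476484])}
side {'intrinsics': array([[397.83715066,   0.        , 253.31085276],
       [  0.        , 397.83715066, 195.83452239],
       [  0.        ,   0.        ,   1.        ]]), 'rvec': array([ 0.41794079, -2.83074623,  1.04941376]), 'tvec': array([0.52967042, 0.1909282 , 0.99826239])}
wrist {'intrinsics': array([[274.38905532,   0.        , 252.24743145],
       [  0.        , 274.38905532, 187.61284783],
       [  0.        ,   0.        ,   1.        ]]), 'T_tool_cam': array([[ 9.99998133e-01,  7.44439347e-04,  1.78337287e-03,
        -9.10089749e-04],
       [-1.22177328e-03,  9.58537261e-01,  2.84964604e-01,
        -8.19307786e-02],
       [-1.49729048e-03, -2.84966251e-01,  9.58536381e-01,
        -2.15533496e-01],
       [ 0.00000000e+00,  0.00000000e+00,  0.00000000e+00,
         1.00000000e+00]])}
```

View pics/scene0.png

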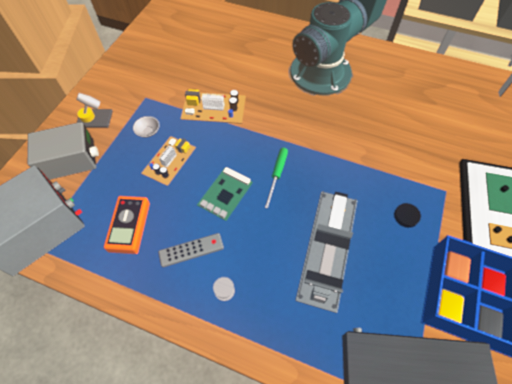

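View pics/side0.png

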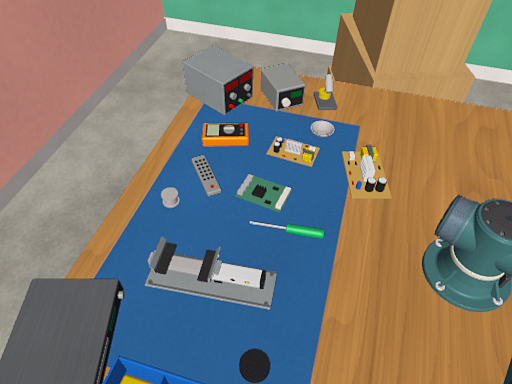

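View pics/wrist0.png

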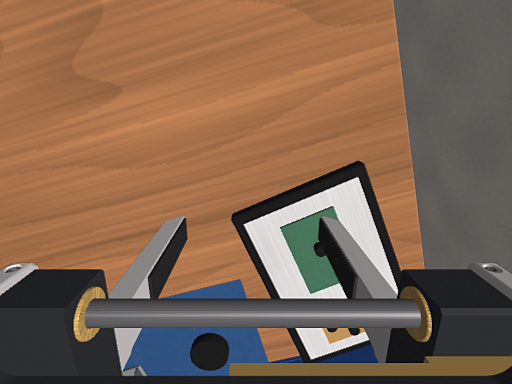

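The scene view shows the robot at (322,70), the cradle at (330,250), a green board at (225,192), and two tan boards at (213,105) and (169,160). The side view has those boards at (367,172) and (294,150). Next I'll measure them by casting rays.

```bash
cat > h.py <<'E'
from bench import *
import cv2, numpy as np
from scipy.spatial.transform import Rotation as R
def cam(name):
    if name=='wrist': o=get_obs()
    s=snapshot(name); K=s['intrinsics']
    if name=='wrist':
        T=np.eye(4);T[:3,:3]=R.from_euler('xyz',o['ee_rot']).as_matrix();T[:3,3]=o['tool_pos']
        Tc=T@s['T_tool_cam']; Rc=Tc[:3,:3]; c=Tc[:3,3]
    else:
        Rw=cv2.Rodrigues(s['rvec'])[0]; Rc=Rw.T; c=-Rw.T@s['tvec']
    return dict(img=np.ascontiguousarray(s['color'][:,:,::-1]),K=K,R=Rc,c=c)
def ray(C,uv):
    d=C['R']@(np.linalg.inv(C['K'])@[uv[0],uv[1],1]); return d/np.linalg.norm(d)
def onz(C,uv,z):
    d=ray(C,uv); return C['c']+d*(z-C['c'][2])/d[2]
def proj(C,p):
    q=C['K']@(C['R'].T@(np.asarray(p,float)-C['c'])); return q[:2]/q[2]
def tri(Cs,uvs):
    A=np.zeros((3,3));b=np.zeros(3)
    for C,uv in zip(Cs,uvs):
        d=ray(C,uv);P=np.eye(3)-np.outer(d,d);A+=P;b+=P@C['c']
    return np.linalg.solve(A,b)
def crop(C,x0,y0,x1,y1,f,name):
    im=cv2.resize(C['img'][y0:y1,x0:x1],None,fx=f,fy=f,interpolation=cv2.INTER_CUBIC);cv2.imwrite('pics/'+name,im)
E
python3 - <<'E'
from h import *
A=cam('scene');B=cam('side')
print(A['c'],B['c'])
crop(A,280,180,370,320,5.5/1.3,'s_cr.png')
crop(B,135,225,290,315,5,'d_cr.png')
crop(A,130,80,260,190,5,'s_b.png')
crop(B,260,130,400,205,5,'d_b.png')
for n,C in(('scene',A),('side',B)):
    h=cv2.cvtColor(C['img'],cv2.COLOR_BGR2HSV)
    print(n,[h[p] for p in((105,220),(160,160))])
for n,uv in dict(big=(213,105),small=(169,160),green=(225,192),cr=(330,250)).items(): print(n,onz(A,uv,0))
for n,uv in dict(big=(367,172),small=(294,150),green=(264,192),cr=(213,280)).items(): print(n,onz(B,uv,0))
E
```

```text
[0.98511349 0.15929857 0.88790904] [0.3689386  0.63737372 0.87816353]
scene [array([ 12,  13, 198], dtype=uint8), array([ 13,  48, 155], dtype=uint8)]
side [array([ 96,  10, 130], dtype=uint8), array([ 16, 163, 182], dtype=uint8)]
big [ 0.26975056 -0.27752674  0.        ]
small [ 5.12203327e-01 -3.06536621e-01  1.11022302e-16]
green [ 0.55020396 -0.10943761  0.        ]
cr [0.60673244 0.2091319  0.        ]
big [ 2.71965399e-01 -2.80835797e-01 -1.11022302e-16]
small [ 5.08761153e-01 -3.11476767e-01  1.11022302e-16]
green [ 5.52857179e-01 -1.09502949e-01 -1.11022302e-16]
cr [0.59530106 0.20414325 0.        ]
```

View pics/s_cr.png

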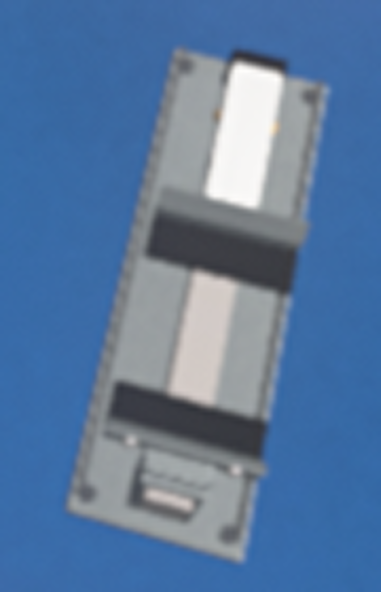

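View pics/d_cr.png

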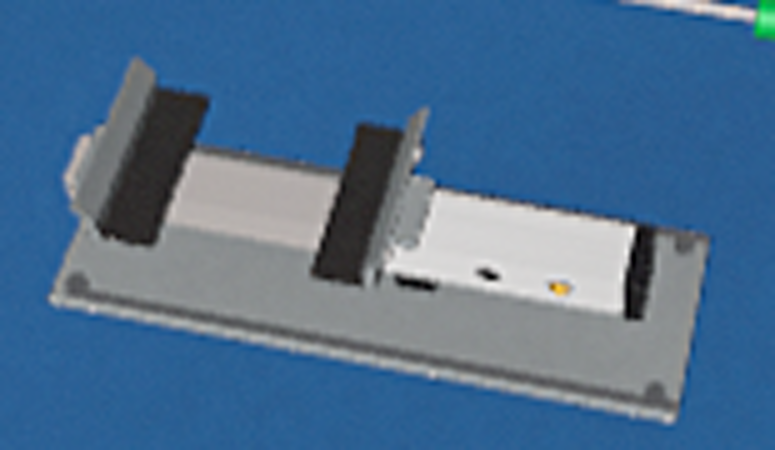

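View pics/s_b.png

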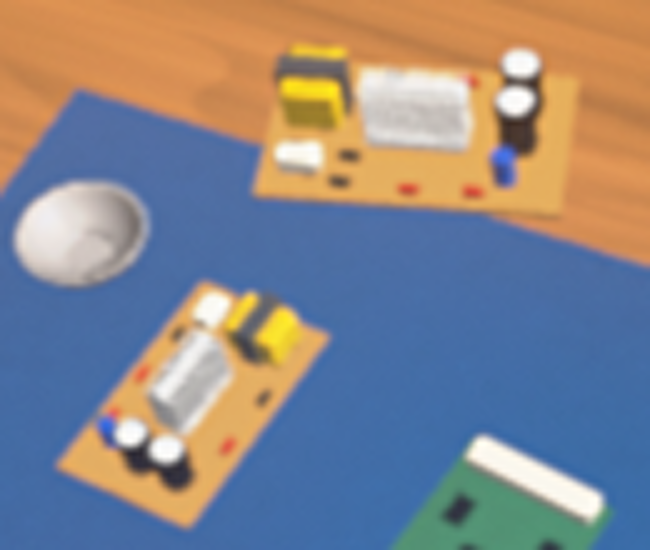

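View pics/d_b.png

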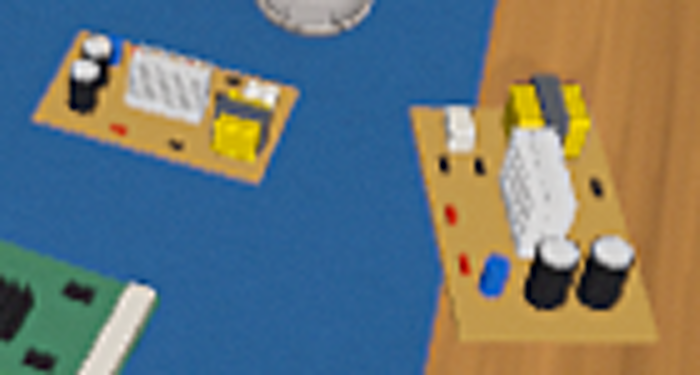

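```bash
python3 - <<'E'
from h import *
A=cam('scene');B=cam('side')
def q(C,P,x0,y0,f,z,n):
    pts=np.array([onz(C,(x0+(p[0]+.5)/f-.5,y0+(p[1]+.5)/f-.5),z) for p in P])
    L=np.linalg.norm(np.roll(pts,-1,0)-pts,axis=1)
    print(n,'c',pts.mean(0)[:2].round(4),'sides',L.round(4)); return pts
q(A,[(205,281),(330,335),(190,528),(57,465)],130,80,5,.003,'small S')
q(A,[(272,70),(580,75),(560,215),(253,195)],130,80,5,.003,'big S')
q(B,[(80,30),(300,90),(260,184),(32,121)],260,130,5,.003,'small D')
q(B,[(410,106),(592,110),(657,342),(460,340)],260,130,5,.003,'big D')
f=5.5/1.3
p=q(A,[(178,48),(329,88),(243,560),(68,512)],280,180,f,.006,'cradle S')
print(p[:,:2].round(4))
for i,j in((0,3),(1,2)): d=p[j]-p[i];print('dir +x',np.degrees(np.arctan2(d[1],d[0])))
p=q(B,[(708,236),(675,415),(50,298)],135,225,5,.006,'cr D'); print(p[:,:2].round(4))
d=p[2]-p[1];print(np.degrees(np.arctan2(d[1],d[0])))
E
```

```text
small S c [ 0.5119 -0.3059] sides [0.0895 0.1501 0.0917 0.1499]
big S c [ 0.2802 -0.2729] sides [0.2025 0.1187 0.1939 0.1067]
small D c [ 0.5108 -0.3047] sides [0.1519 0.0925 0.1508 0.0944]
big D c [ 0.2769 -0.2707] sides [0.1168 0.1956 0.1141 0.1976]
cradle S c [0.6016 0.2032] sides [0.0991 0.307  0.0982 0.3109]
[[0.4514 0.1399]
 [0.4442 0.2387]
 [0.75   0.266 ]
 [0.761  0.1684]]
dir +x 5.266830510720819
dir +x 5.099777699639
cr D c [0.5475 0.2141] sides [0.0963 0.3068 0.322 ]
[[0.4516 0.1403]
 [0.4427 0.2362]
 [0.7481 0.2658]]
5.534250939509316
```

The only tan board measuring about 150 x 90 mm is the one at scene (169,160), side (294,150). The one at scene (213,105), side (367,172) is about 197 x 115 mm, so it's the decoy. The enlarged crops confirm the small one has a heat sink, a yellow transformer and two capacitors. Next I'll measure the hole spacing in the side view, and the board's axis.

```bash
python3 - <<'E'
from h import *
B=cam('side');A=cam('scene')
crop(B,205,258,270,300,12,'d_hole.png')
th=np.radians(5.2);o=np.array([.5966,.2027,0]);ex=np.array([np.cos(th),np.sin(th),0]);ey=np.array([-ex[1],ex[0],0])
def ony(C,uv,y):
    d=ray(C,uv);p=C['c']+d*((y-(C['c']-o)@ey)/(d@ey)); return (p-o)@ex*1000,p[2]*1000
h=cv2.cvtColor(B['img'],cv2.COLOR_BGR2HSV)
sub=B['img'][258:300,205:270].astype(int); hs=h[258:300,205:270]
m=(hs[...,1]>90)&(hs[...,0]<35); ys,xs=np.nonzero(m)
w=hs[...,1][m].astype(float); u=(205+(xs*w).sum()/w.sum(),258+(ys*w).sum()/w.sum());print('brass',u,len(xs),ony(B,u,.0165))
# dark hole
g=cv2.cvtColor(B['img'],cv2.COLOR_BGR2GRAY).astype(float)
r=g[276:284,226:240];print(r.astype(int))
dk=np.clip(190-r,0,None);dk[dk<25]=0
yy,xx=np.mgrid[276:284,226:240];u2=((xx*dk).sum()/dk.sum(),(yy*dk).sum()/dk.sum());print('hole',u2,ony(B,u2,.015))
E
```

```text
brass (np.float64(246.3158396946565), np.float64(282.29484732824426)) 6 (np.float64(-88.45821219721105), np.float64(48.21082135330812))
[[215 215 214 214 214 212 212 210 209 209 209 209 210 209]
 [216 216 215 218 221 223 223 219 216 213 210 210 209 208]
 [214 215 217 217 195 176 171 212 227 218 214 214 212 211]
 [215 214 216 212 134  56  50 127 178 225 217 215 214 215]
 [217 216 218 219 200 150  38   0  88 202 216 214 214 215]
 [199 210 211 223 226 218 209 206 203 212 218 214 214 213]
 [154 163 165 178 187 194 218 218 227 222 220 218 217 216]
 [137 136 134 135 142 148 167 167 177 187 187 200 212 222]]
hole (np.float64(230.90416339355852), np.float64(280.5553809897879)) (np.float64(-51.10860227846851), np.float64(39.89173152145642))
```

View pics/d_hole.png

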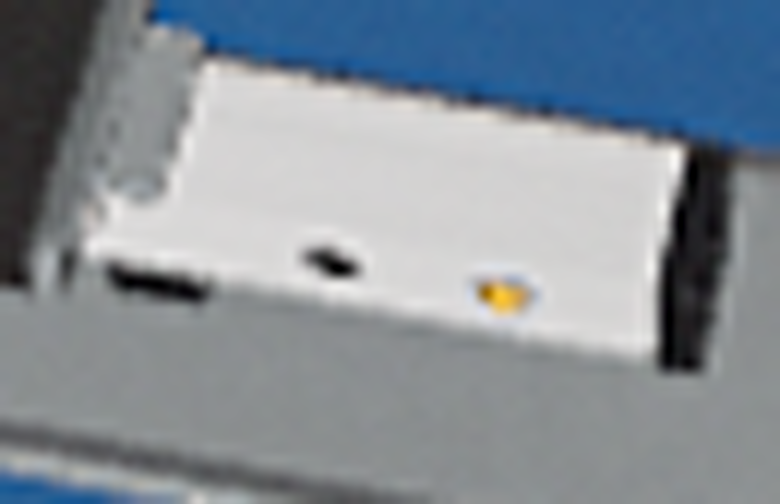

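```bash
python3 - <<'E'
from h import *
B=cam('side')
th=np.radians(5.2);o=np.array([.5966,.2027,0]);ex=np.array([np.cos(th),np.sin(th),0]);ey=np.array([-ex[1],ex[0],0])
def ony(C,uv,y):
    d=ray(C,uv);p=C['c']+d*((y-(C['c']-o)@ey)/(d@ey)); return (p-o)@ex*1000,p[2]*1000
g=cv2.cvtColor(B['img'],cv2.COLOR_BGR2GRAY).astype(float)
r=g[278:281,229:235];dk=np.clip(205-r,0,None);yy,xx=np.mgrid[278:281,229:235]
u=((xx*dk).sum()/dk.sum(),(yy*dk).sum()/dk.sum());print(u,ony(B,u,.015))
for b in((246.3,282.3),(246.6,282.2)):print(ony(B,b,.0165),ony(B,b,.015))
for x in(-.087,):print(proj(B,o+ex*x+ey*.015+[0,0,.045]),proj(B,o+ex*x+ey*.0175+[0,0,.045]))
E
```

```text
(np.float64(232.1376481312671), np.float64(279.4284412032817)) (np.float64(-54.304776594321005), np.float64(46.44919059029296))
(np.float64(-88.42045039644768), np.float64(48.172117991150174)) (np.float64(-88.0809621458316), np.float64(45.32329663708745))
(np.float64(-89.13524147277052), np.float64(48.91616016849254)) (np.float64(-88.79820663559693), np.float64(46.069892627900735))
[245.84625729 282.28291833] [245.6196659  283.23270913]
```

Request:
send_rows(rows=[40, -40, 0, 0, 0, 3, 1, 45, -40, 0, 0, 0, 3, 1, 45, -42, 0, 0, 0, 3, 1, 45, -42, 0, 0, 0, 3, 1, 45, -42, 0, 0, 0, 3, 1, 45, -42, 0, 0, 0, 3, 1, 45, -42, 0, 0, 0, 3, 1, 46, -44, 0, 0, 0, 0, 1])

```text
time: 1.5
tool_pos: [0.5047, 0.195, 0.1686]
ee_rot: [3.141, -0.001, 1.665]
wrist_force: [0.8, 1.0, 0.5]
width: 0.094
```

```bash
python3 - <<'E'
from h import *
W=cam('wrist');cv2.imwrite('pics/w1.png',W['img'])
o=get_obs();print(o['tool_pos'],o['ee_rot'],o['wrist_force'])
th=np.radians(5.2);oo=np.array([.5966,.2027,0]);ex=np.array([np.cos(th),np.sin(th),0]);ey=np.array([-ex[1],ex[0],0])
for n,p in dict(bL=(-.087,.0165,.045),bR=(-.087,-.0165,.045),sE1=(-.127,.015,.06),sE2=(-.127,-.015,.06),jaw=(-.002,.042,.087),jaw2=(-.002,-.042,.087)).items(): print(n,proj(W,oo+ex*p[0]+ey*p[1]+[0,0,p[2]]).round(1))
E
```

```text
[0.50977281 0.18854214 0.16769078] [3.13795941 0.00569562 1.65705884] [ 3.69572948 -2.17724507 -0.73317537]
bL [265.2 177.5]
bR [239.3 177.4]
sE1 [265.1 147.9]
sE2 [239.7 147.7]
jaw [286.5 253.8]
jaw2 [217.5 253.6]
```

View pics/w1.png

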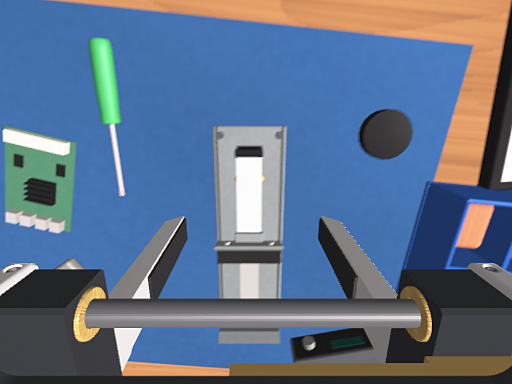

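The wrist view shows the sleeve at (249,190) with brass at about (235,180) and (262,180), and the jaw's top edge at row 245. The arm was still settling, so I'll descend partway and measure again.

Request:
send_rows(rows=[0, 0, -12, 0, 0, 0, 1, 0, 0, -14, 0, 0, 0, 1, 0, 0, -14, 0, 0, 0, 1, 0, 0, -10, 0, 0, 0, 1, 0, 0, 0, 0, 0, 0, 1, 0, 0, 0, 0, 0, 0, 1, 0, 0, 0, 0, 0, 0, 1, 0, 0, 0, 0, 0, 0, 1])

```text
time: 2.55
tool_pos: [0.5037, 0.1966, 0.1189]
ee_rot: [3.141, -0.0, 1.664]
wrist_force: [0.8, 0.6, 0.2]
width: 0.0945
```

```bash
python3 - <<'E'
from h import *
o=get_obs();print(o['tool_pos'],o['ee_rot'],o['wrist_force'])
W=cam('wrist');cv2.imwrite('pics/w2.png',W['img']);crop(W,190,100,310,270,3.5,'w2c.png')
o=get_obs();print(o['tool_pos'])
th=np.radians(5.2);oo=np.array([.5966,.2027,0]);ex=np.array([np.cos(th),np.sin(th),0]);ey=np.array([-ex[1],ex[0],0])
for n,p in dict(bL=(-.087,.0165,.045),bR=(-.087,-.0165,.045),sE1=(-.127,.015,.06),sE2=(-.127,-.015,.06),jaw=(-.002,.042,.087),jaw2=(-.002,-.042,.087)).items(): print(n,proj(W,oo+ex*p[0]+ey*p[1]+[0,0,p[2]]).round(1))
h=cv2.cvtColor(W['img'],cv2.COLOR_BGR2HSV)
m=((h[...,0]>10)&(h[...,0]<35)&(h[...,1]>80)).astype(np.uint8);m[:, :200]=0;m[:,300:]=0;m[230:]=0
n,l,s,c=cv2.connectedComponentsWithStats(m);print(s[1:],c[1:])
E
```

```text
[0.50370492 0.19656648 0.11889232] [ 3.14053712e+00 -3.22448920e-04  1.66448364e+00] [0.82111792 0.57545395 0.16791004]
[0.50364763 0.19648314 0.11874073]
bL [265.8 189.5]
bR [235.9 189.4]
sE1 [265.8 156. ]
sE2 [236.1 155.8]
jaw [290.7 279.1]
jaw2 [210.3 278.9]
[[200   0 100  12 665]
 [232 187   2   6  10]
 [263 186   2   8  14]] [[263.06315789   3.56541353]
 [232.6        189.5       ]
 [263.42857143 189.5       ]]
```

View pics/w2c.png

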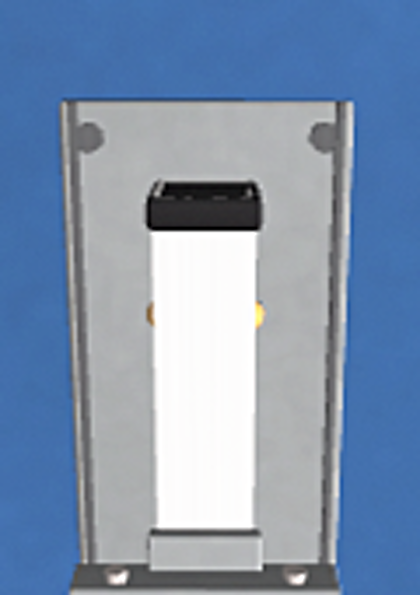

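```bash
python3 - <<'E'
from h import *
W=cam('wrist');o=get_obs();print(o['tool_pos'],np.degrees(o['ee_rot'][2])-90)
a=onz(W,(232.6,189.5),.045);b=onz(W,(263.4,189.5),.045);print('btn',(a+b)/2,np.linalg.norm(a-b))
g=cv2.cvtColor(W['img'],cv2.COLOR_BGR2GRAY).astype(int)
hs=cv2.cvtColor(W['img'],cv2.COLOR_BGR2HSV)
# sleeve edges: bright white runs per row
P=[]
for v in range(170,250,6):
    r=g[v,200:300];k=np.nonzero(r>225)[0]
    if len(k)>10:
        m=200+(k[0]+k[-1])/2; p=onz(W,(m,v),.06); P.append(p); print(v,200+k[0],200+k[-1],p[:2].round(4))
P=np.array(P);f=np.polyfit(P[:,0],P[:,1],1);print('yaw sleeve',np.degrees(np.arctan(f[0])),np.polyval(f,.51),np.polyval(f,.504))
# plate edges: non-blue per row
P=[]
for v in range(132,260,8):
    r=hs[v,190:310];k=np.nonzero(r[:,1]<90)[0]
    m=190+(k[0]+k[-1])/2; p=onz(W,(m,v),.006);P.append(p)
P=np.array(P);f=np.polyfit(P[:,0],P[:,1],1);print('yaw plate',np.degrees(np.arctan(f[0])),np.polyval(f,.51),P[[0,-1]])
E
```

```text
[0.50358555 0.19647764 0.11862933] 5.361644127737478
btn [0.51018501 0.19155219 0.045     ] 0.03394940434055075
170 234 262 [0.4848 0.1894]
176 234 262 [0.4911 0.19  ]
182 234 262 [0.4975 0.1906]
188 234 264 [0.5039 0.1922]
194 234 262 [0.5105 0.1918]
200 234 262 [0.5172 0.1924]
206 234 262 [0.5239 0.193 ]
212 234 262 [0.5307 0.1936]
218 235 262 [0.5376 0.1948]
224 235 261 [0.5446 0.1949]
230 235 261 [0.5517 0.1955]
236 235 262 [0.5589 0.1967]
242 235 261 [0.5662 0.1968]
248 235 261 [0.5736 0.1975]
yaw sleeve 5.1633418695387245 0.19188928346155443 0.19134711108591296
yaw plate 5.484613550042044 0.1919615895028087 [[0.45157855 0.18631545 0.006     ]
 [0.60933266 0.20204702 0.006     ]]
```

The buttons measure at (0.510, 0.192), with a sleeve yaw of 5.2–5.4°, which matches the tool. Next I'll descend over them.

Request:
send_rows(rows=[2, -2, -14, 0, 0, 0, 1, 2, -2, -16, 0, 0, 0, 1, 2.5, -0.5, -16, 0, 0, 0, 1, 0, 0, -16, 0, 0, 0, 1, 0, 0, -16, 0, 0, 0, 1, 0, 0, -14, 0, 0, 0, 1, 0, 0, 0, 0, 0, 0, 1, 0, 0, 0, 0, 0, 0, 1])

```text
time: 3.65
tool_pos: [0.5103, 0.1921, 0.0268]
ee_rot: [3.141, -0.0, 1.665]
wrist_force: [0.1, -0.8, 0.3]
width: 0.0942
```

```bash
python3 - <<'E'
from h import *
o=get_obs();print(o['tool_pos'],np.degrees(o['ee_rot']),o['wrist_force'])
W=cam('wrist');cv2.imwrite('pics/w3.png',W['img'])
B=cam('side');crop(B,150,180,330,320,4,'d3.png')
E
```

```text
[0.51030899 0.19214605 0.02682868] [ 1.79940015e+02 -1.56578204e-02  9.53750322e+01] [ 0.08312573 -0.75845587  0.25069772]
```

View pics/w3.png

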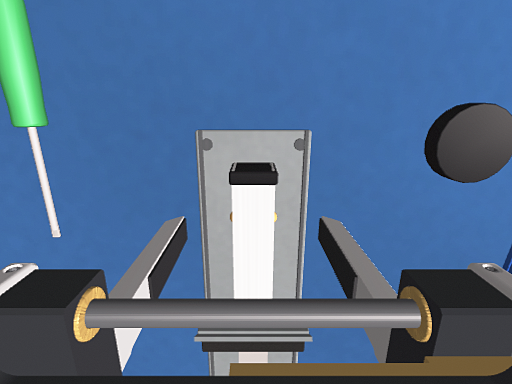

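View pics/d3.png

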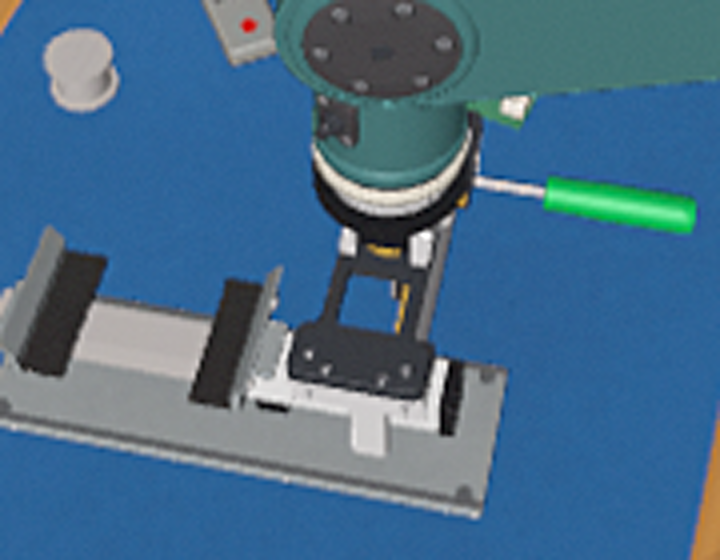

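```bash
python3 - <<'E'
from h import *
W=cam('wrist');o=get_obs();print(o['tool_pos'],o['wrist_force'])
h=cv2.cvtColor(W['img'],cv2.COLOR_BGR2HSV)
m=((h[...,0]>10)&(h[...,0]<35)&(h[...,1]>80)).astype(np.uint8);m[:, :200]=0;m[:,300:]=0;m[250:]=0;m[:180]=0
n,l,s,c=cv2.connectedComponentsWithStats(m);print(s[1:],c[1:])
ps=[onz(W,u,.045) for u in c[1:]];print(ps,np.mean(ps,0))
Rt=R.from_euler('xyz',o['ee_rot']).as_matrix()
print('in tool',[(Rt.T@(p-o['tool_pos'])*1000).round(1) for p in ps])
E
```

```text
[0.51059655 0.19218064 0.02728018] [-0.11617838 -0.62628988  0.08076664]
[[230 212   2   9  15]
 [274 212   3   9  19]] [[230.6        216.2       ]
 [275.         216.52631579]]
[array([0.51199783, 0.17446056, 0.045     ]), array([0.50902614, 0.20881378, 0.045     ])] [0.51051199 0.19163717 0.045     ]
in tool [array([-17.8,  -0.2, -17.7]), array([ 16.7,   0. , -17.7])]
```

Aligned within 1 mm. Next I'll close on the buttons.

Request:
send_rows(rows=[0, 0, -1, 0, 0, 0, 0.6, 0, 0, 0, 0, 0, 0, 0.4, 0, 0, 0, 0, 0, 0, 0.2, 0, 0, 0, 0, 0, 0, 0.1, 0, 0, 0, 0, 0, 0, 0, 0, 0, 0, 0, 0, 0, 0, 0, 0, 0, 0, 0, 0, 0, 0, 0, 0, 0, 0, 0, 0])

```text
time: 4.8
tool_pos: [0.5099, 0.192, 0.0253]
ee_rot: [3.142, -0.0, 1.665]
wrist_force: [-0.3, 0.0, -0.1]
width: 0.0173
```

Width reads 17.3 mm, less than the 30 mm sleeve, so I'll look before moving.

```bash
python3 - <<'E'
from h import *
o=get_obs();print(o['tool_pos'],o['wrist_force'],o['width'])
W=cam('wrist');cv2.imwrite('pics/w4.png',W['img'])
B=cam('side');crop(B,150,200,300,310,5,'d4.png')
o=get_obs();print(o['tool_pos'],o['wrist_force'],o['width'],o['time'])
E
```

```text
[0.50987032 0.19199902 0.02530694] [-0.25438044  0.03023266 -0.05335747] 0.017303835697930158
[0.50987427 0.19198644 0.02533529] [-0.18781237 -0.16179855  0.09437065] 0.00912834105228883 4.9
```

View pics/w4.png

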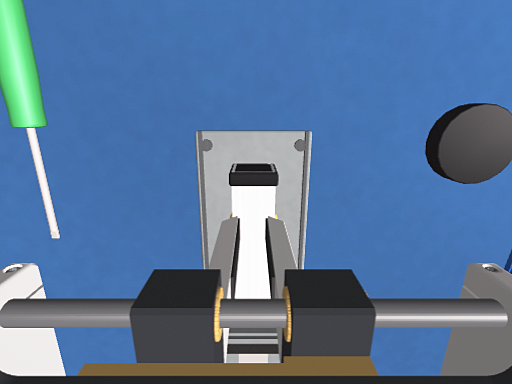

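View pics/d4.png

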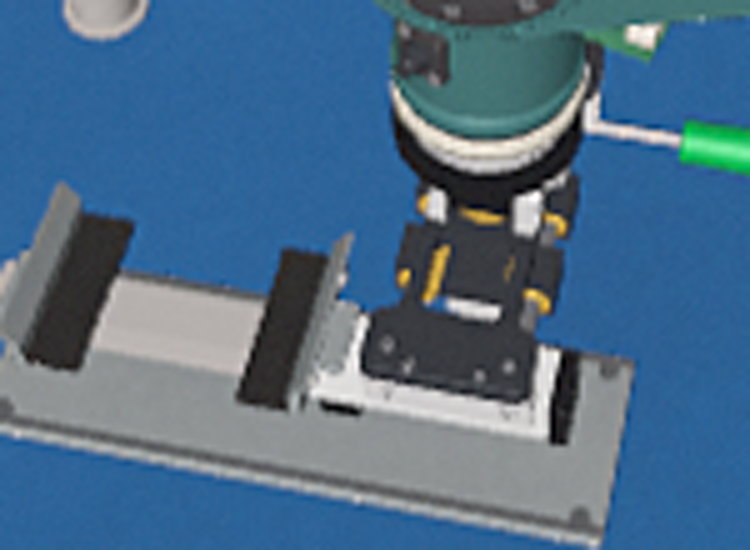

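```bash
python3 - <<'E'
from h import *
o=get_obs();print(o['tool_pos'],o['wrist_force'],o['width'],o['time'])
W=cam('wrist');crop(W,190,120,320,380,2.3,'w5.png')
A=cam('scene');crop(A,280,170,380,270,6,'s5.png')
for i in range(3):
    cam('scene');o=get_obs();print(o['tool_pos'],o['wrist_force'],o['width'],o['time'])
E
```

```text
[0.50987427 0.19198644 0.02533529] [-0.18781237 -0.16179855  0.09437065] 0.00912834105228883 4.9
[0.50986931 0.19198268 0.02531655] [-0.01124287 -0.37968409 -0.17700374] 0.0005666313073965736 5.05
[0.5098707  0.1919945  0.02529675] [ 0.62510391 -0.62522105  0.07026764] 0.0005883186744692923 5.1
[0.5098635  0.19198114 0.02529618] [-0.0446821  -0.46287759 -0.67249077] 0.000485668760750403 5.15
```

View pics/w5.png

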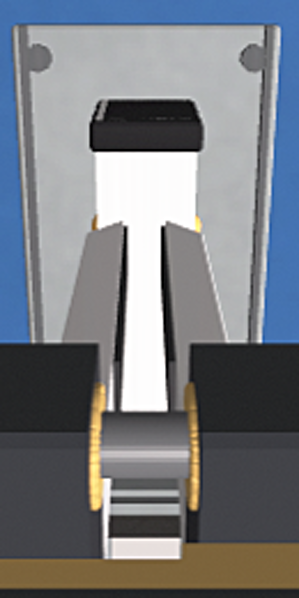

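View pics/s5.png

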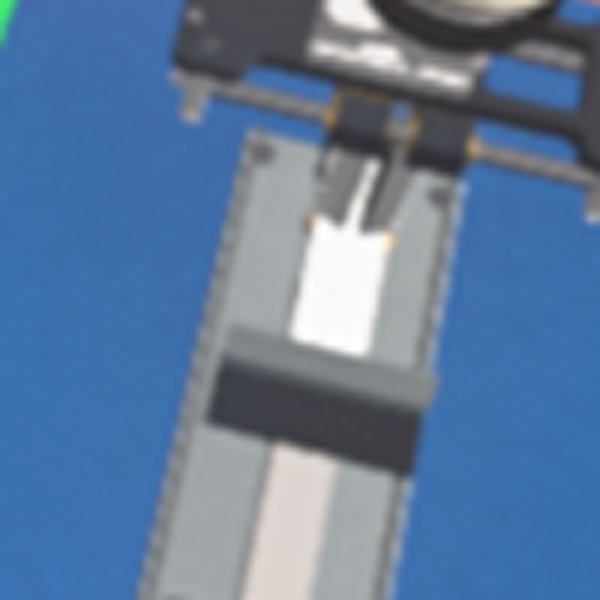

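The fingers shut to zero lying on top of the sleeve, so they weren't straddling it. I'll check where the tips really are.

```bash
python3 - <<'E'
from h import *
s=snapshot('wrist');T=np.linalg.inv(s['T_tool_cam']);K=s['intrinsics']
for p in((0,0,0),(0,0,-.019),(0,0,-.04),(0,-.008,0),(0,.008,0)):
    q=K@(T[:3,:3]@np.array(p)+T[:3,3]);print(p,q[:2]/q[2])
A=cam('scene');B=cam('side');o=get_obs()
Rt=R.from_euler('xyz',o['ee_rot']).as_matrix()
for z in(0,-.019,-.04,-.06,-.08): 
  p=o['tool_pos']+Rt@[0,0,z];print(z,proj(A,p),proj(B,p))
crop(A,310,180,370,225,12,'s6.png')
crop(B,210,225,285,300,8,'d6.png')
print(o['joint_positions'],o['width'])
E
```

```text
(0, 0, 0) [253.41026846 208.36129705]
(0, 0, -0.019) [253.54726058 217.16960093]
(0, 0, -0.04) [253.72894447 228.8514912 ]
(0, -0.008, 0) [253.4336965  199.33409057]
(0, 0.008, 0) [253.38730098 217.21104199]
0 [335.56828976 211.66518822] [247.62605649 279.75176383]
-0.019 [336.93475281 208.37050295] [247.59691892 275.79052534]
-0.04 [338.50155943 204.59276839] [247.5636527  271.26800134]
-0.06 [340.0520708  200.85432339] [247.53088226 266.8128766 ]
-0.08 [341.66284661 196.97057453] [247.49699482 262.20589829]
[ 2.56015620e-01  1.47929077e-01  1.59233473e+00  9.00526077e-05
  1.40133516e+00 -1.40856499e+00] 0.0003781089602166839
```

View pics/s6.png

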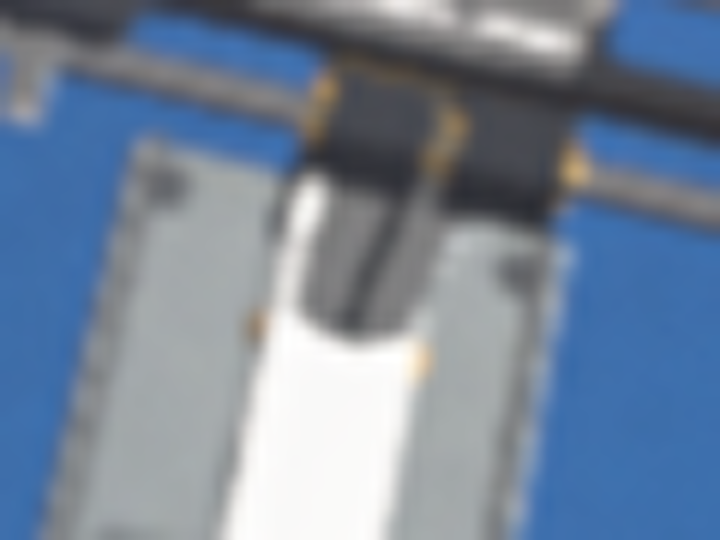

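View pics/d6.png

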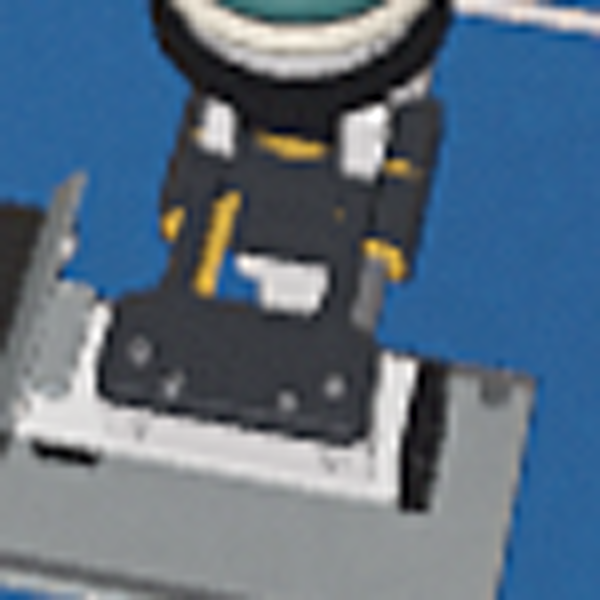

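```bash
python3 - <<'E'
from h import *
A=cam('scene');B=cam('side');o=get_obs()
Rt=R.from_euler('xyz',o['ee_rot']).as_matrix();t=o['tool_pos']
# shut tips: scene
u=(339.1,207.4);d=ray(A,u)
# plane through tool axis facing scene camera: tool y=0 and y=+8mm
n=Rt[:,1]
for off in(0,.008,-.008):
    p=A['c']+d*(((t+n*off)-A['c'])@n)/(d@n);print('tip',off,(Rt.T@(p-t)*1000).round(1),p[2].round(4))
d=ray(B,(239.5,279.4))
n=Rt[:,0]
for off in(.06,.075,.0885):
    p=B['c']+d*(((t+n*off)-B['c'])@n)/(d@n);print('bracket',off,(Rt.T@(p-t)*1000).round(1),p[2].round(4))
W=cam('wrist');cv2.imwrite('pics/w6.png',W['img']);crop(W,190,120,320,380,2.3,'w6.png');print(get_obs()['time'])
E
```

```text
tip 0 [  4.1   0.  -26.8] 0.0521
tip 0.008 [  2.7   8.  -41. ] 0.0663
tip -0.008 [  5.5  -8.  -12.6] 0.0379
bracket 0.06 [  60.     4.4 -107.2] 0.1325
bracket 0.075 [  75.     0.5 -135.4] 0.1607
bracket 0.0885 [  88.5   -3.  -160.8] 0.1861
5.45
```

View pics/w6.png

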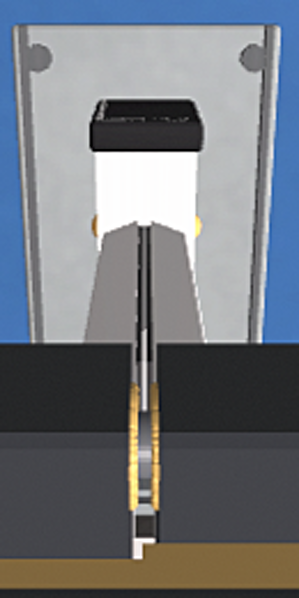

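The pictures explain it. In the wrist view the fingertips sit at row 217, and their 135 px spacing at 94 mm opening puts them about 36 mm short of the reported TCP. The scene view agrees at 35–41 mm. The tips are therefore at z ≈ 0.06, just above the sleeve, so I'll open, lower another 36 mm and check by eye.

Request:
send_rows(rows=[0, 0, 4, 0, 0, 0, 1, 0, 0, 4, 0, 0, 0, 1, 0, 0, 0, 0, 0, 0, 1, 0, 0, 0, 0, 0, 0, 1, 0, 0, 0, 0, 0, 0, 1, 0, 0, 0, 0, 0, 0, 1, 0, 0, 0, 0, 0, 0, 1, 0, 0, 0, 0, 0, 0, 1])

```text
time: 6.45
tool_pos: [0.5098, 0.192, 0.0333]
ee_rot: [-3.142, -0.0, 1.665]
wrist_force: [-1.2, 0.4, 0.4]
width: 0.077
```

Request:
send_rows(rows=[0, 0, -8, 0, 0, 0, 1, 0, 0, -10, 0, 0, 0, 1, 0, 0, -8, 0, 0, 0, 1, 0, 0, -6, 0, 0, 0, 1, 0, 0, -6, 0, 0, 0, 1, 0, 0, -6, 0, 0, 0, 1, 0, 0, 0, 0, 0, 0, 1, 0, 0, 0, 0, 0, 0, 1])

```text
time: 7.45
tool_pos: [0.5101, 0.192, -0.0105]
ee_rot: [3.141, -0.0, 1.665]
wrist_force: [0.4, -0.7, 1.2]
width: 0.0942
```

```bash
python3 - <<'E'
from h import *
o=get_obs();print(o['tool_pos'],o['ee_rot'],o['wrist_force'],o['width'])
W=cam('wrist');cv2.imwrite('pics/w7.png',W['img'])
A=cam('scene');crop(A,280,150,400,250,5,'s7.png')
E
```

```text
[ 0.51006284  0.19202991 -0.01049482] [ 3.14117573e+00 -1.53943730e-04  1.66452123e+00] [ 0.41032309 -0.68549332  1.15595752] 0.09417757792861188
```

View pics/w7.png

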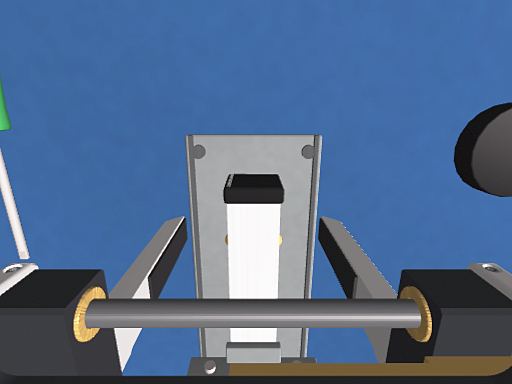

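View pics/s7.png

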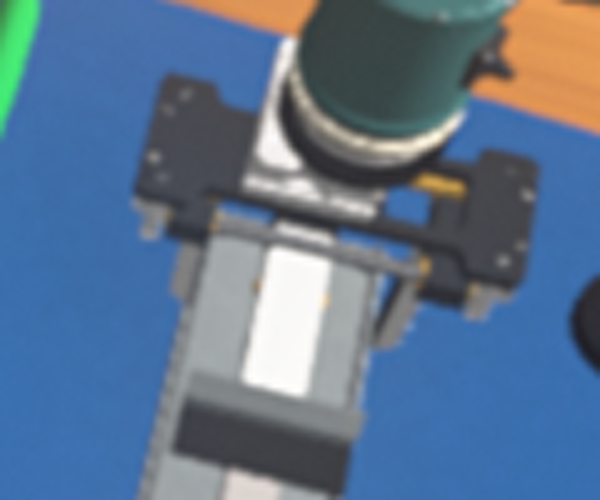

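Reported TCP z is −10 mm with no contact, which confirms the offset. The buttons at (227,240) and (280,240) now sit level with the pads' middle, about row 239. I'll close on them.

Request:
send_rows(rows=[0, 0, 0, 0, 0, 0, 0.6, 0, 0, 0, 0, 0, 0, 0.45, 0, 0, 0, 0, 0, 0, 0.3, 0, 0, 0, 0, 0, 0, 0.2, 0, 0, 0, 0, 0, 0, 0, 0, 0, 0, 0, 0, 0, 0, 0, 0, 0, 0, 0, 0, 0, 0, 0, 0, 0, 0, 0, 0])

```text
time: 8.55
tool_pos: [0.5098, 0.1926, -0.0107]
ee_rot: [3.142, -0.001, 1.665]
wrist_force: [0.2, 2.2, 0.1]
width: 0.0296
```

```bash
python3 - <<'E'
from h import *
o=get_obs();print(o['tool_pos'],o['wrist_force'],o['wrist_torque'],o['width'])
W=cam('wrist');cv2.imwrite('pics/w8.png',W['img'])
o=get_obs();print(o['width'])
E
```

```text
[ 0.50976949  0.19258223 -0.01070232] [0.23289592 2.19897139 0.05134201] [ 0.34202834 -0.00680201  0.00296707] 0.029596631289587193
0.029398104013283317
```

View pics/w8.png

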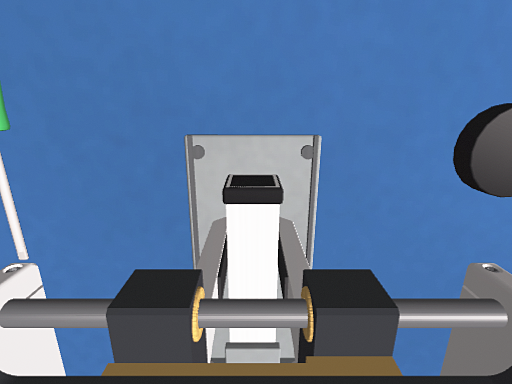

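Width is 29.5 mm, so both buttons are pressed flush. Now the first part of the pull, along (−0.996, −0.093).

Request:
send_rows(rows=[-1, -0.1, 0, 0, 0, 0, 0, -1.5, -0.1, 0, 0, 0, 0, 0, -1.5, -0.2, 0, 0, 0, 0, 0, -1.5, -0.1, 0, 0, 0, 0, 0, -1.5, -0.1, 0, 0, 0, 0, 0, -1.5, -0.2, 0, 0, 0, 0, 0, -1.5, -0.1, 0, 0, 0, 0, 0, 0, 0, 0, 0, 0, 0, 0])

```text
time: 9.6
tool_pos: [0.5011, 0.1918, -0.0106]
ee_rot: [3.139, -0.001, 1.665]
wrist_force: [3.7, 3.9, -3.7]
width: 0.0298
```

```bash
python3 - <<'E'
from h import *
o=get_obs();print(o['tool_pos'],o['wrist_force'],o['width'])
W=cam('wrist');cv2.imwrite('pics/w9.png',W['img'])
B=cam('side');crop(B,170,225,290,315,6,'d9.png')
E
```

```text
[ 0.50114195  0.19175063 -0.01060335] [ 3.67990637  3.92351545 -3.66166513] 0.029775208626840726
```

View pics/w9.png

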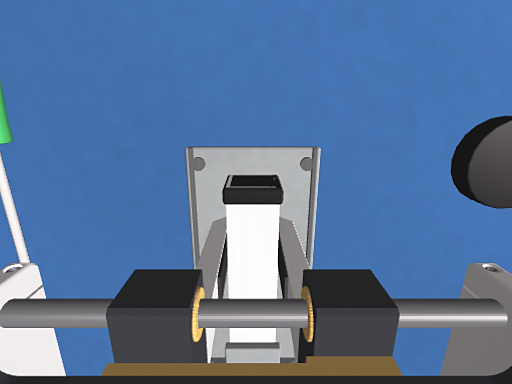

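View pics/d9.png

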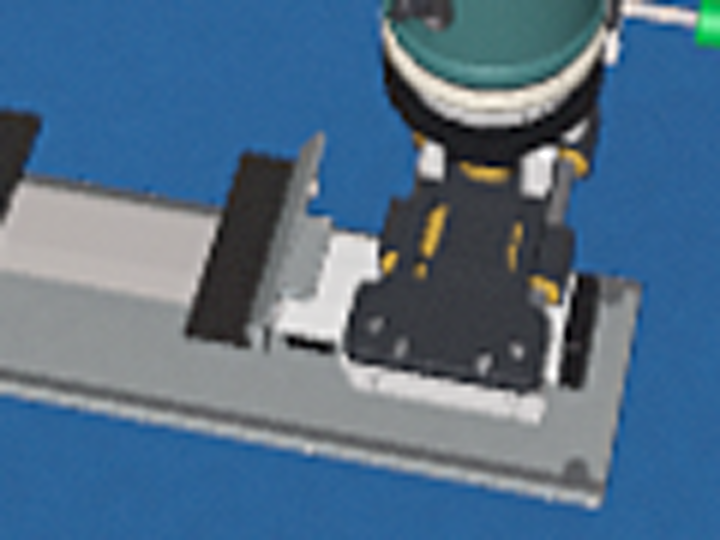

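The sleeve is moving with the gripper: the end cap stays at row 176 while the base plate shifts, and the force has dropped to 4 N. I'll continue to about 30 mm, short of the estimated 34 mm.

Request:
send_rows(rows=[-2.5, -0.2, 0, 0, 0, 0, 0, -3, -0.3, 0, 0, 0, 0, 0, -3, -0.3, 0, 0, 0, 0, 0, -3, -0.3, 0, 0, 0, 0, 0, -3, -0.3, 0, 0, 0, 0, 0, -3, -0.3, 0, 0, 0, 0, 0, -2.5, -0.2, 0, 0, 0, 0, 0, 0, 0, 0, 0, 0, 0, 0])

```text
time: 10.7
tool_pos: [0.4792, 0.1897, -0.0106]
ee_rot: [-3.141, -0.001, 1.665]
wrist_force: [-1.2, 3.9, -0.0]
width: 0.0301
```

```bash
python3 - <<'E'
from h import *
o=get_obs();print(o['tool_pos'],o['wrist_force'],o['width'])
W=cam('wrist');cv2.imwrite('pics/w10.png',W['img'])
B=cam('side');crop(B,170,225,290,315,6,'d10.png')
E
```

```text
[ 0.47923017  0.18967231 -0.01063377] [-1.24487562  3.92778543 -0.03474965] 0.030095805470721194
```

View pics/w10.png

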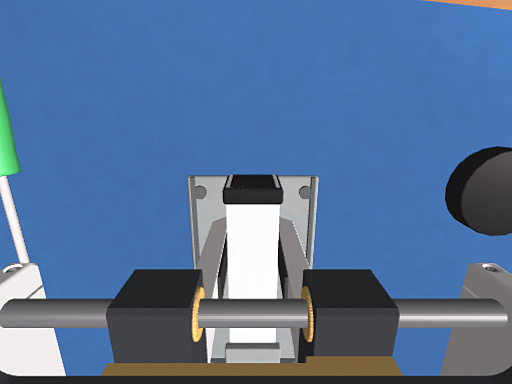

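View pics/d10.png

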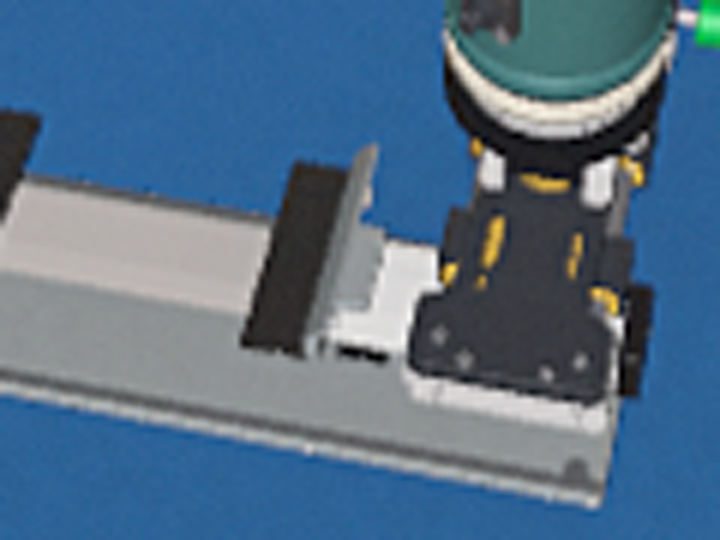

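The displacement is 30.7 mm. From here I'll go in small steps and watch the force.

Request:
send_rows(rows=[-0.3, 0, 0, 0, 0, 0, 0, -0.3, 0, 0, 0, 0, 0, 0, -0.3, -0.1, 0, 0, 0, 0, 0, -0.3, 0, 0, 0, 0, 0, 0, -0.3, 0, 0, 0, 0, 0, 0, 0, 0, 0, 0, 0, 0, 0, 0, 0, 0, 0, 0, 0, 0, 0, 0, 0, 0, 0, 0, 0])

```text
time: 11.8
tool_pos: [0.4783, 0.1896, -0.0106]
ee_rot: [3.142, -0.001, 1.665]
wrist_force: [-0.8, 5.1, -1.3]
width: 0.0294
```

```bash
python3 -c "
from h import *
o=get_obs();print(o['tool_pos'],o['wrist_force'],o['width'])"
```

```text
[ 0.47831819  0.18958296 -0.01064308] [-0.76379638  5.05409832 -1.34361115] 0.02944755214137466
```

Request:
send_rows(rows=[-0.2, 0, 0, 0, 0, 0, 0, -0.2, 0, 0, 0, 0, 0, 0, -0.2, -0.1, 0, 0, 0, 0, 0, -0.2, 0, 0, 0, 0, 0, 0, -0.2, 0, 0, 0, 0, 0, 0, 0, 0, 0, 0, 0, 0, 0, 0, 0, 0, 0, 0, 0, 0, 0, 0, 0, 0, 0, 0, 0])

```text
time: 12.8
tool_pos: [0.4769, 0.1894, -0.0106]
ee_rot: [-3.141, -0.001, 1.665]
wrist_force: [-1.8, 5.0, -0.8]
width: 0.0301
```

```bash
python3 -c "
from h import *
o=get_obs();print(o['tool_pos'],o['wrist_force'],o['width'])"
```

```text
[ 0.47688494  0.18944422 -0.01062088] [-1.75033744  5.00847562 -0.76208441] 0.03005234116997014
```

Request:
send_rows(rows=[-0.1, 0, 0, 0, 0, 0, 0, -0.1, 0, 0, 0, 0, 0, 0, -0.1, 0, 0, 0, 0, 0, 0, -0.1, 0, 0, 0, 0, 0, 0, -0.1, 0, 0, 0, 0, 0, 0, 0, 0, 0, 0, 0, 0, 0, 0, 0, 0, 0, 0, 0, 0, 0, 0, 0, 0, 0, 0, 0])

```text
time: 13.8
tool_pos: [0.4768, 0.1895, -0.0106]
ee_rot: [3.142, -0.001, 1.665]
wrist_force: [0.2, 4.1, -0.7]
width: 0.0299
```

Request:
send_rows(rows=[-0.1, 0, 0, 0, 0, 0, 0, -0.1, 0, 0, 0, 0, 0, 0, -0.1, -0.1, 0, 0, 0, 0, 0, -0.1, 0, 0, 0, 0, 0, 0, -0.1, 0, 0, 0, 0, 0, 0, 0, 0, 0, 0, 0, 0, 0, 0, 0, 0, 0, 0, 0, 0, 0, 0, 0, 0, 0, 0, 0])

```text
time: 14.8
tool_pos: [0.4767, 0.1894, -0.0106]
ee_rot: [3.141, -0.001, 1.664]
wrist_force: [0.6, 5.6, -1.2]
width: 0.0299
```

```bash
python3 -c "
from h import *
o=get_obs();print(o['tool_pos'],o['wrist_force'],o['width'])
W=cam('wrist');crop(W,180,150,330,260,5,'w11.png')
A=cam('scene');crop(A,290,150,390,240,6,'s11.png')
"
```

```text
[ 0.47674917  0.18942006 -0.01064448] [ 0.58920463  5.59360625 -1.21215422] 0.02990983653877409
```

View pics/w11.png

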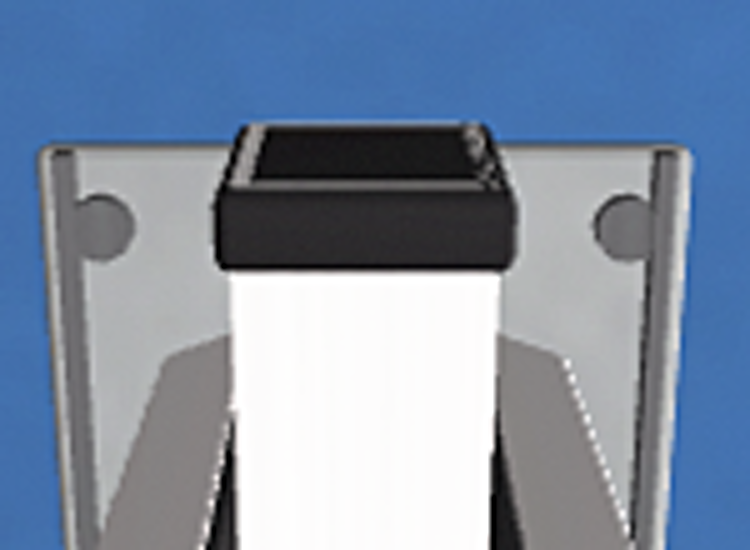

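View pics/s11.png

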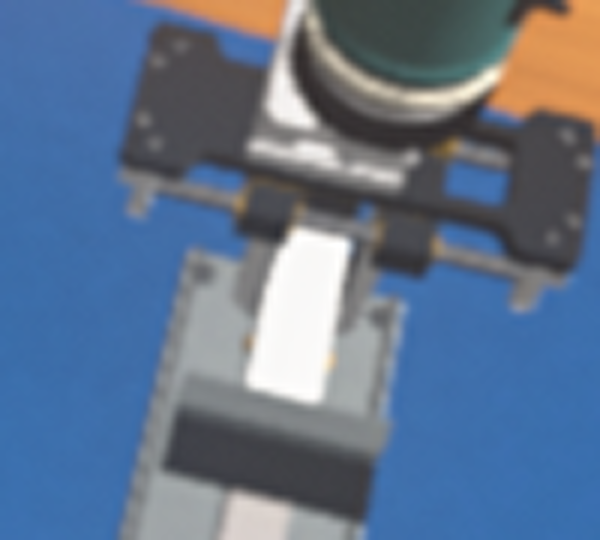

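In the scene view brass shows again on both sides of the sleeve at crop (248,343) and (330,360). The sleeve stopped at 33.1 mm while I commanded another 1 mm, and the force stayed low. The buttons have caught. I'll relax, release and rise.

Request:
send_rows(rows=[0.5, 0, 0, 0, 0, 0, 0, 0, 0, 0, 0, 0, 0, 1, 0, 0, 0, 0, 0, 0, 1, 0, 0, 0, 0, 0, 0, 1, 0, 0, 0, 0, 0, 0, 1, 0, 0, 0, 0, 0, 0, 1, 0, 0, 0, 0, 0, 0, 1, 0, 0, 0, 0, 0, 0, 1])

```text
time: 15.9
tool_pos: [0.4769, 0.1889, -0.0107]
ee_rot: [3.142, -0.0, 1.665]
wrist_force: [-0.5, -0.7, -0.2]
width: 0.0931
```

Request:
send_rows(rows=[0, 0, 12, 0, 0, 0, 1, 0, 0, 20, 0, 0, 0, 1, 0, 0, 25, 0, 0, 0, 1, 0, 0, 25, 0, 0, 0, 1, 0, 0, 25, 0, 0, 0, 1, 0, 0, 20, 0, 0, 0, 1, 0, 0, 10, 0, 0, 0, 1, 0, 0, 0, 0, 0, 0, 1])

```text
time: 16.9
tool_pos: [0.4774, 0.189, 0.1273]
ee_rot: [3.14, -0.0, 1.664]
wrist_force: [0.7, -0.5, -1.4]
width: 0.094
```

```bash
python3 - <<'E'
from h import *
o=get_obs();print(o['tool_pos'],o['wrist_force'],o['width'])
W=cam('wrist');crop(W,180,100,330,300,3,'w12.png')
A=cam('scene');B=cam('side');crop(A,290,170,370,270,6,'s12.png');crop(B,190,230,290,310,7,'d12.png')
E
```

```text
[0.47738736 0.18902238 0.1273421 ] [ 0.69425289 -0.49157504 -1.35174597] 0.09401571763492929
```

View pics/w12.png

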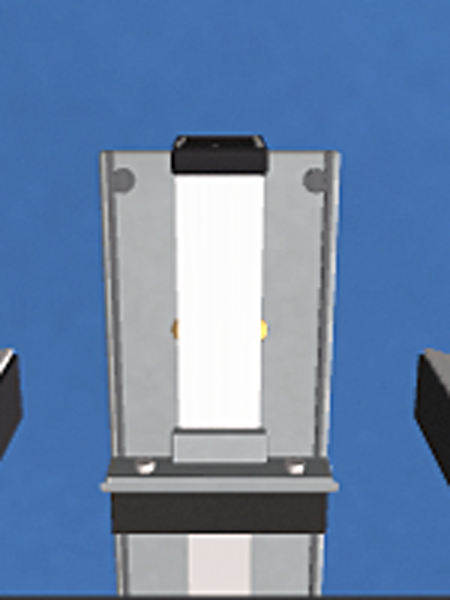

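View pics/s12.png

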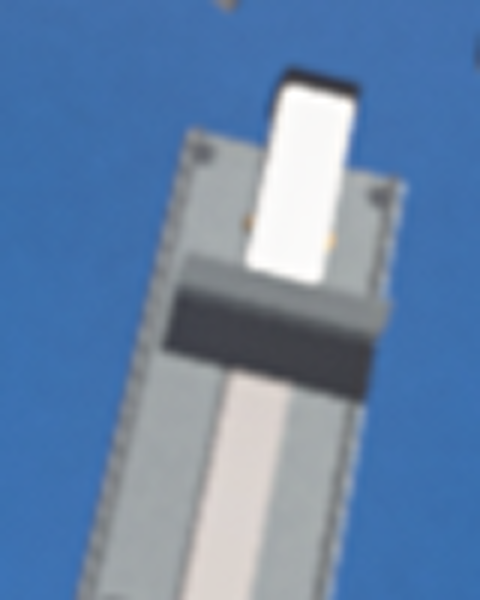

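View pics/d12.png

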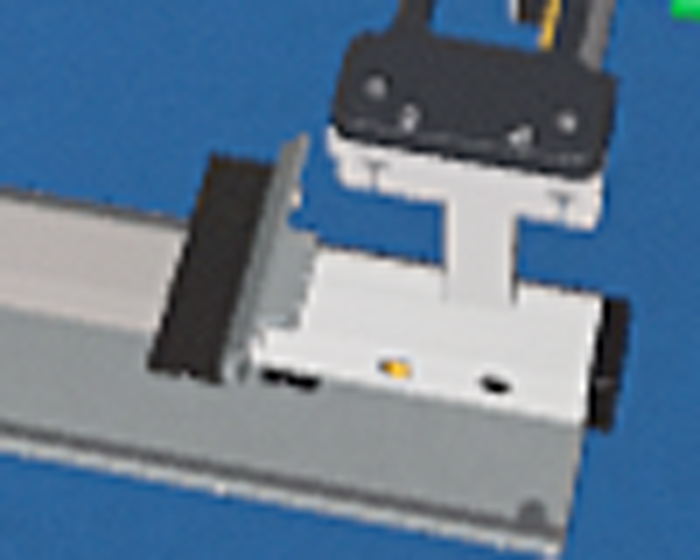

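Latched: in the side view brass fills the new hole at crop (396,369), the old hole at (494,384) is dark, and both brass buttons show in the wrist and scene views. The jaw gap is about 160 mm, so the board centre goes at cradle x = 45 mm. Next is the board's heading.

```bash
python3 - <<'E'
from h import *
A=cam('scene');B=cam('side')
def q(C,P,x0,y0,f):
    p=np.array([onz(C,(x0+(a+.5)/f-.5,y0+(b+.5)/f-.5),.003) for a,b in P])
    for i,j in((0,3),(1,2)):d=p[j]-p[i];print('long',np.degrees(np.arctan2(d[1],d[0])))
    for i,j in((0,1),(3,2)):d=p[j]-p[i];print('short',np.degrees(np.arctan2(d[1],d[0])))
    print(p.mean(0))
q(A,[(205,281),(330,335),(190,528),(57,465)],130,80,5)
q(B,[(80,30),(32,121),(260,184),(300,90)],260,130,5)
E
```

```text
long -5.900677149433034
long -5.073820465690823
short 84.51831393345351
short 84.37866008165913
[ 0.51193091 -0.30591919  0.003     ]
long 174.321414832561
long 175.04730791427448
short 85.64420734915987
short 84.97348840508045
[ 0.51083168 -0.30470919  0.003     ]
```

The board's long axis is at −5.3°, so the tool yaw needs to be about 84.7°. I'll move over it.

Request:
send_rows(rows=[2, -35, 0, 0, 0, -1, 1, 4, -60, 0, 0, 0, -2, 1, 5, -62, 0, 0, 0, -2, 1, 5, -62, 0, 0, 0, -2, 1, 5, -62, 0, 0, 0, -2, 1, 5, -62, 0, 0, 0, -1.7, 1, 5, -62, 0, 0, 0, 0, 1, 2, -50, 0, 0, 0, 0, 1])

```text
time: 18.15
tool_pos: [0.5093, -0.2684, 0.1253]
ee_rot: [-3.14, -0.001, 1.477]
wrist_force: [1.1, 0.1, -0.3]
width: 0.0938
```

Request:
send_rows(rows=[0.5, -25, -10, 0, 0, 0, 1, 0, -15, -10, 0, 0, 0, 1, 0, 0, -10, 0, 0, 0, 1, 0, 0, 0, 0, 0, 0, 1, 0, 0, 0, 0, 0, 0, 1, 0, 0, 0, 0, 0, 0, 1, 0, 0, 0, 0, 0, 0, 1, 0, 0, 0, 0, 0, 0, 1])

```text
time: 19.15
tool_pos: [0.5105, -0.3061, 0.0966]
ee_rot: [3.141, 0.0, 1.478]
wrist_force: [-1.0, 0.2, -0.4]
width: 0.0934
```

```bash
python3 - <<'E'
from h import *
o=get_obs();print(o['tool_pos'],np.degrees(o['ee_rot']),o['wrist_force'],o['time'])
W=cam('wrist');cv2.imwrite('pics/w13.png',W['img'])
E
```

```text
[ 0.5104923  -0.3060673   0.09660637] [1.79975316e+02 9.23813092e-03 8.46790454e+01] [-1.01934364  0.23971164 -0.41488907] 19.15
```

View pics/w13.png

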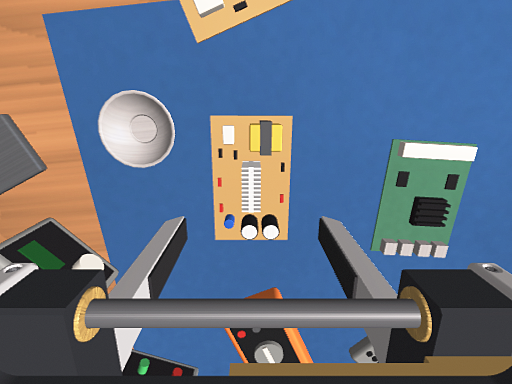

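The wrist view shows the board with corners at about (211,115), (292,116), (288,240) and (215,240), and its sink at (251,187). Next I'll measure its pose in the wrist frame.

```bash
python3 - <<'E'
from h import *
W=cam('wrist');o=get_obs();Rt=R.from_euler('xyz',o['ee_rot']).as_matrix()
h=cv2.cvtColor(W['img'],cv2.COLOR_BGR2HSV);m=((h[...,0]>10)&(h[...,0]<25)&(h[...,1]>60)&(h[...,2]>120)).astype(np.uint8)
m[:100]=0;m[250:]=0;m[:,:195]=0;m[:,310:]=0
m=cv2.morphologyEx(m,cv2.MORPH_CLOSE,np.ones((15,15)))
c=max(cv2.findContours(m,cv2.RETR_EXTERNAL,cv2.CHAIN_APPROX_NONE)[0],key=cv2.contourArea).reshape(-1,2)
P=np.array([onz(W,u,.003)[:2] for u in c]).astype(np.float32)
(cx,cy),(a,b),ang=cv2.minAreaRect(P*1000);print('board',cx,cy,a,b,ang)
g=h[150:225,225:280]; s=((g[...,1]<40)&(g[...,2]>130)).astype(np.uint8)
n,l,st,ce=cv2.connectedComponentsWithStats(cv2.morphologyEx(s,cv2.MORPH_CLOSE,np.ones((5,5))));print(st[1:]+[225,150,0,0,0])
crop(W,200,105,300,250,4,'w13c.png')
p=np.array([onz(W,u,.037) for u in((243,161),(260,161),(261,212),(243,212))]);print('sink',p.mean(0)); print('tool', Rt.T@(np.array([cx/1000,cy/1000,.003])-o['tool_pos'])*1000)
E
```

```text
board 512.74658203125 -308.4039306640625 89.75531768798828 148.2837371826172 84.68101501464844
[[241 161  20  52 969]
 [231 214   1   1   1]
 [234 217   1   1   1]]
sink [ 0.50965278 -0.30723222  0.037     ]
tool [-2.00976111  2.54635103 93.42560336]
```

View pics/w13c.png

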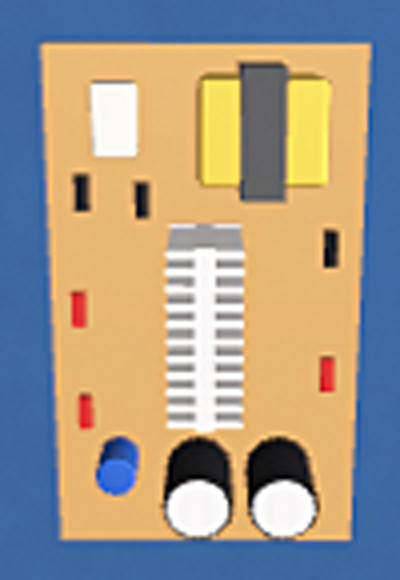

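Board centre is (0.513, −0.308), the sink agrees, and the heading matches the tool. I'll descend so the tips end about 12 mm above the bench.

Request:
send_rows(rows=[1, -1, -12, 0, 0, 0, 1, 1, -0.5, -18, 0, 0, 0, 1, 0, 0, -20, 0, 0, 0, 1, 0, 0, -20, 0, 0, 0, 1, 0, 0, -18, 0, 0, 0, 1, 0, 0, -14, 0, 0, 0, 1, 0, 0, -10, 0, 0, 0, 1, 0, 0, 0, 0, 0, 0, 1])

```text
time: 20.25
tool_pos: [0.5119, -0.3073, -0.0166]
ee_rot: [-3.14, -0.001, 1.478]
wrist_force: [-1.2, -0.2, 0.6]
width: 0.0943
```

```bash
python3 - <<'E'
from h import *
o=get_obs();print(o['tool_pos'],o['wrist_force'],o['time'])
W=cam('wrist');cv2.imwrite('pics/w14.png',W['img'])
B=cam('side');crop(B,230,100,340,190,6,'d14.png')
E
```

```text
[ 0.51189409 -0.30728992 -0.01661818] [-1.21263477 -0.20895494  0.632372  ] 20.25
```

View pics/w14.png

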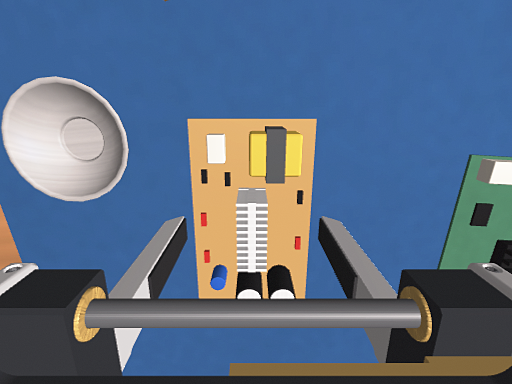

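View pics/d14.png

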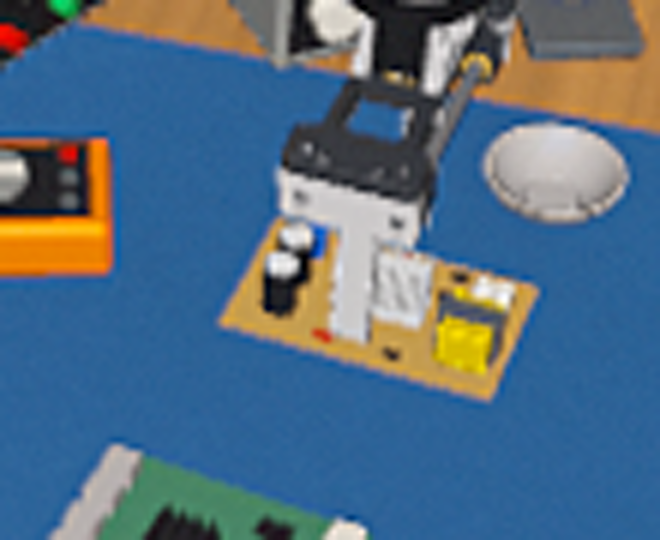

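```bash
python3 - <<'E'
from h import *
B=cam('side');o=get_obs();Rt=R.from_euler('xyz',o['ee_rot']).as_matrix();t=o['tool_pos']
W=cam('wrist')
# near finger outer tip edge: outer face at tool x=~.0595 (+y side), y=+-8
for x in(.047,.0595):
  for y in(-.008,.008):
    p=t+Rt@[x,y,-.0365];u=proj(B,p);print(x,y,'crop',((u[0]-230)*6).round(),((u[1]-100)*6).round(),'z',p[2].round(4))
# board sink
for dx in(-.025,.025):
    p=np.array([.5127,-.3084,.037])+dx*np.array([np.cos(-.0925),np.sin(-.0925),0]);u=proj(B,p);print('sink',dx,((u-[230,100])*6).round(),proj(W,p).round(1))
E
```

```text
0.047 -0.008 crop 365.0 333.0 z 0.0217
0.047 0.008 crop 335.0 325.0 z 0.0217
0.0595 -0.008 crop 357.0 349.0 z 0.0217
0.0595 0.008 crop 327.0 341.0 z 0.0217
sink -0.025 [427. 263.] [253.  200.1]
sink 0.025 [336. 238.] [252.9 269.2]
```

The side-view prediction matches the finger, and the grasp is centred on the sink. I'll lower 9 mm more and close.

Request:
send_rows(rows=[0.5, 0, -5, 0, 0, 0, 1, 0, 0, -4, 0, 0, 0, 1, 0, 0, 0, 0, 0, 0, 0.8, 0, 0, 0, 0, 0, 0, 0.5, 0, 0, 0, 0, 0, 0, 0.3, 0, 0, 0, 0, 0, 0, 0.15, 0, 0, 0, 0, 0, 0, 0, 0, 0, 0, 0, 0, 0, 0])

```text
time: 21.45
tool_pos: [0.5129, -0.3076, -0.0246]
ee_rot: [3.142, -0.0, 1.478]
wrist_force: [0.6, -0.4, -0.5]
width: 0.0376
```

Request:
send_rows(rows=[0, 0, 0, 0, 0, 0, 0, 0, 0, 0, 0, 0, 0, 0, 0, 0, 0, 0, 0, 0, 0, 0, 0, 0, 0, 0, 0, 0, 0, 0, 3, 0, 0, 0, 0, 0, 0, 7, 0, 0, 0, 0, 0, 0, 10, 0, 0, 0, 0, 0, 0, 5, 0, 0, 0, 0])

```text
time: 22.45
tool_pos: [0.5134, -0.308, 0.0016]
ee_rot: [3.14, 0.001, 1.478]
wrist_force: [-0.9, -0.0, -2.8]
width: 0.0199
```

```bash
python3 - <<'E'
from h import *
o=get_obs();print(o['tool_pos'],o['wrist_force'],o['wrist_torque'],o['width'],o['time'])
W=cam('wrist');cv2.imwrite('pics/w15.png',W['img'])
B=cam('side');crop(B,230,100,340,190,6,'d15.png')
E
```

```text
[ 0.51344339 -0.30802467  0.00156602] [-0.94937554 -0.00605075 -2.8341122 ] [0.00324914 0.01645101 0.01378254] 0.01987486603553151 22.45
```

View pics/w15.png

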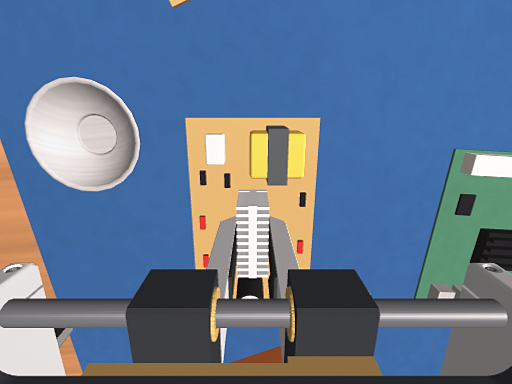

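View pics/d15.png

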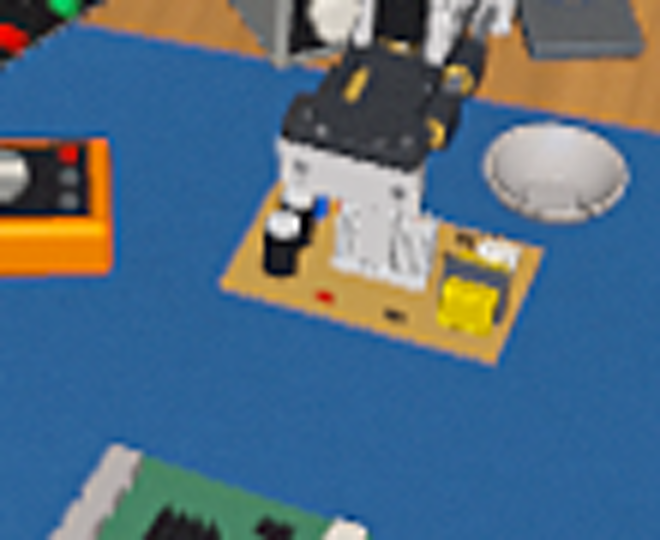

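Board is held: width is 19.9 mm, −2.8 N of weight, and it looks level. I'll measure its far edge in the tool frame and lift further.

```bash
python3 - <<'E'
from h import *
W=cam('wrist');o=get_obs();Rt=R.from_euler('xyz',o['ee_rot']).as_matrix();t=o['tool_pos']
h=cv2.cvtColor(W['img'],cv2.COLOR_BGR2HSV)
m=(h[...,0]>10)&(h[...,0]<25)&(h[...,1]>60)&(h[...,2]>120)
for u in(195,250,310): v=np.nonzero(m[100:140,u])[0]+100;print(u,v[:1],(Rt.T@(onz(W,(u,v[0]-.5),t[2]+.0246+.003)-t)*1000).round(1))
for v in(130,160,200):
    k=np.nonzero(m[v,150:350])[0]+150; 
    e=[(Rt.T@(onz(W,(x,v),t[2]+.0246+.003)-t)*1000).round(1) for x in(k[0]-.5,k[-1]+.5)];print(v,k[0],k[-1],e,(e[0]+e[1])[0]/2)
E
```

```text
195 [118] [-39.2 -74.3 -27.7]
250 [118] [ -2.6 -74.4 -27.7]
310 [118] [ 37.4 -74.4 -27.7]
130 186 319 [array([-46.1, -66.1, -27.6]), array([ 44.3, -66.2, -27.7])] -0.9000000000000021
160 188 316 [array([-46.1, -45.6, -27.6]), array([ 43.7, -45.7, -27.7])] -1.1999999999999993
200 191 314 [array([-45.9, -16.2, -27.6]), array([ 44.2, -16.3, -27.6])] -0.8499999999999979
```

Request:
send_rows(rows=[0, 0, 8, 0, 0, 0, 0, 0, 0, 15, 0, 0, 0, 0, 0, 0, 20, 0, 0, 0, 0, 0, 0, 20, 0, 0, 0, 0, 0, 0, 20, 0, 0, 0, 0, 0, 0, 18, 0, 0, 0, 0, 0, 0, 10, 0, 0, 0, 0, 0, 0, 4, 0, 0, 0, 0])

```text
time: 23.6
tool_pos: [0.5131, -0.3078, 0.1161]
ee_rot: [3.141, 0.0, 1.478]
wrist_force: [0.2, 0.2, -4.9]
width: 0.0203
```

Request:
send_rows(rows=[3, 15, 0, 0, 0, 0, 0, 8, 35, 0, 0, 0, 1, 0, 12, 50, 0, 0, 0, 1.5, 0, 14, 55, 0, 0, 0, 1.5, 0, 14, 55, 0, 0, 0, 1.5, 0, 14, 55, 0, 0, 0, 1.5, 0, 14, 55, 0, 0, 0, 1.5, 0, 14, 55, 0, 0, 0, 1.5, 0])

```text
time: 24.6
tool_pos: [0.605, 0.0703, 0.1141]
ee_rot: [-3.14, -0.001, 1.654]
wrist_force: [1.1, -0.1, -3.0]
width: 0.0197
```

Request:
send_rows(rows=[13, 50, 0, 0, 0, 0.6, 0, 10, 40, 0, 0, 0, 0, 0, 7, 28, 0, 0, 0, 0, 0, 4.5, 18, 0, 0, 0, 0, 0, 0, 2, 0, 0, 0, 0, 0, 0, 0, 0, 0, 0, 0, 0, 0, 0, 0, 0, 0, 0, 0, 0, 0, 0, 0, 0, 0, 0])

```text
time: 25.6
tool_pos: [0.6404, 0.2044, 0.1156]
ee_rot: [3.141, 0.0, 1.661]
wrist_force: [-0.3, 0.3, -2.9]
width: 0.0196
```

```bash
python3 - <<'E'
from h import *
o=get_obs();print(o['tool_pos'],np.degrees(o['ee_rot']),o['wrist_force'],o['width'],o['time'])
W=cam('wrist');cv2.imwrite('pics/w16.png',W['img'])
B=cam('side');crop(B,120,180,290,310,4.5,'d16.png')
A=cam('scene');crop(A,270,150,390,320,3.5,'s16.png')
E
```

```text
[0.64043391 0.20435026 0.11556532] [1.79988607e+02 1.06787603e-03 9.51896102e+01] [-0.3278239   0.32278042 -2.86178733] 0.019619468963462585 25.6
```

View pics/w16.png

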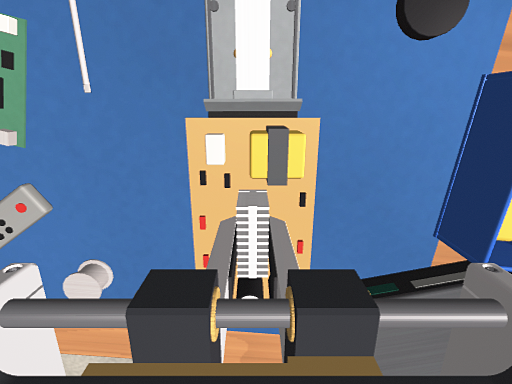

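View pics/d16.png

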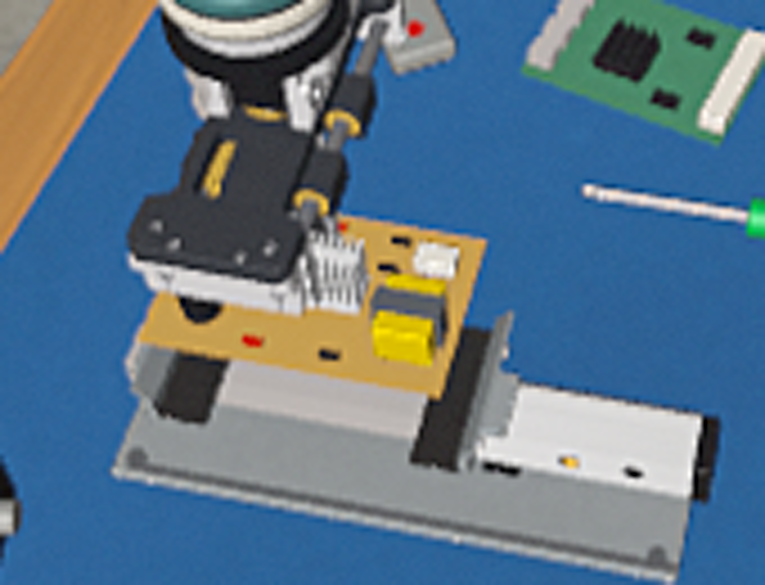

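View pics/s16.png

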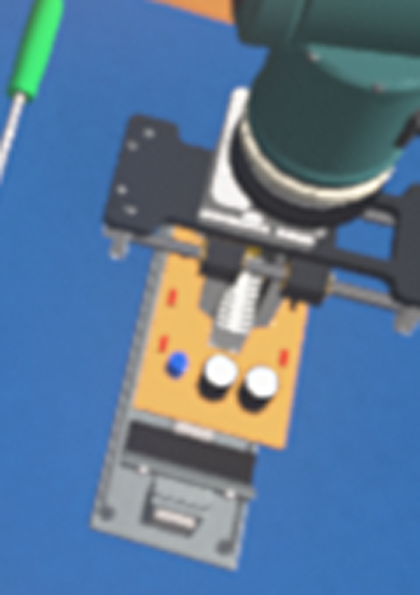

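```bash
python3 - <<'E'
from h import *
W=cam('wrist');o=get_obs();Rt=R.from_euler('xyz',o['ee_rot']).as_matrix();t=o['tool_pos']
h=cv2.cvtColor(W['img'],cv2.COLOR_BGR2HSV)
m=((h[...,0]>10)&(h[...,0]<35)&(h[...,1]>80)).astype(np.uint8);m[:, :220]=0;m[:,290:]=0;m[75:]=0;m[:30]=0
n,l,s,c=cv2.connectedComponentsWithStats(m);print(s[1:],c[1:].round(1))
ps=[onz(W,u,.045) for u in c[1:]];b=np.mean(ps,0);print('btn',b,(Rt.T@(b-t)*1000).round(1))
crop(W,190,80,320,135,6,'w16c.png')
g=cv2.cvtColor(W['img'],cv2.COLOR_BGR2GRAY);print(g[92:122,253],g[92:122,225])
# plate axis heading
P=[]
for v in range(6,96,6):
    r=h[v,170:340];k=np.nonzero(r[:,1]<90)[0];P.append(onz(W,(170+(k[0]+k[-1])/2,v),.006))
P=np.array(P);f=np.polyfit(P[:,0],P[:,1],1);print('yaw',np.degrees(np.arctan(f[0])),'axis y at t.x',np.polyval(f,t[0]),'at .51',np.polyval(f,.51))
th=np.radians(5.25);ex=np.array([np.cos(th),np.sin(th),0]);ey=np.array([-ex[1],ex[0],0])
O=np.array([.510,.192,0])+.087*ex
for n_,p in dict(foot=(-.0351,0,.066),ftop=(-.0351,0,.077),edge=(-.042,0,.087),eL=(-.042,.042,.087),eR=(-.042,-.042,.087)).items():print(n_,proj(W,O+ex*p[0]+ey*p[1]+[0,0,p[2]]).round(1))
E
```

```text
[[233  49   2   8  10]
 [269  49   3   9  20]] [[233.8  52.5]
 [269.8  52.9]]
btn [0.51042716 0.19150805 0.045     ] [  -1.6 -130.7   70.4]
[179 179 181 181 181 183 171 159 162 141 117 116 118 117 119 119 120 121
 130  53  45  49  49  47  40  73 213 208 203 203] [174 172 172 171 174 175 168 161 163 142 118 118 118 118 117 119 120 121
 132  56  46  50  51  50  41  73 212 206 202 201]
yaw 5.463529630979631 axis y at t.x 0.20414020294418836 at .51 0.19166879151344246
foot [252.3 109.4]
ftop [252.4 109.6]
edge [252.4 101.3]
eL [301.9 101.4]
eR [202.9 101.3]
```

View pics/w16c.png

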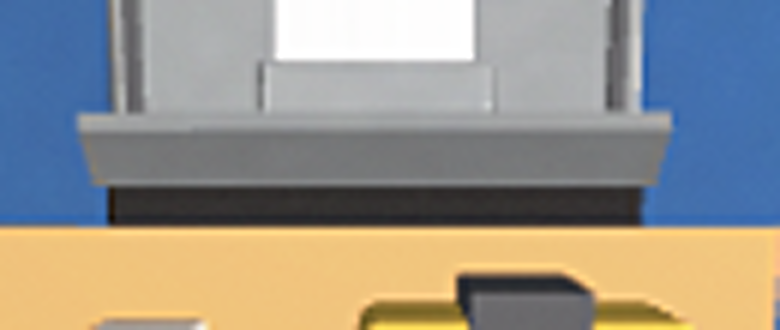

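Measurements agree within 1 mm: the board is laterally centred, and it needs about +1 mm along the cradle. I'll lower until the underside is about 12 mm above the ledges, then check.

Request:
send_rows(rows=[1, 0.1, -8, 0, 0, 0.1, 0, 0, 0, -10, 0, 0, 0, 0, 0, 0, -10, 0, 0, 0, 0, 0, 0, -10, 0, 0, 0, 0, 0, 0, -10, 0, 0, 0, 0, 0, 0, -8, 0, 0, 0, 0, 0, 0, -6, 0, 0, 0, 0, 0, 0, 0, 0, 0, 0, 0])

```text
time: 26.8
tool_pos: [0.641, 0.2054, 0.0526]
ee_rot: [-3.14, 0.0, 1.665]
wrist_force: [-0.2, -0.5, -3.1]
width: 0.0199
```

```bash
python3 - <<'E'
from h import *
o=get_obs();print(o['tool_pos'],np.degrees(o['ee_rot']),o['wrist_force'],o['width'],o['time'])
W=cam('wrist');cv2.imwrite('pics/w17.png',W['img']);crop(W,170,40,330,150,4.5,'w17c.png')
B=cam('side');crop(B,130,210,250,300,6,'d17.png')
A=cam('scene');crop(A,290,200,370,310,5,'s17.png')
E
```

```text
[0.64097632 0.20535996 0.05260473] [-1.79933977e+02  4.92900651e-03  9.53708808e+01] [-0.19277907 -0.47238933 -3.13060897] 0.01993439412804929 26.8
```

View pics/w17c.png

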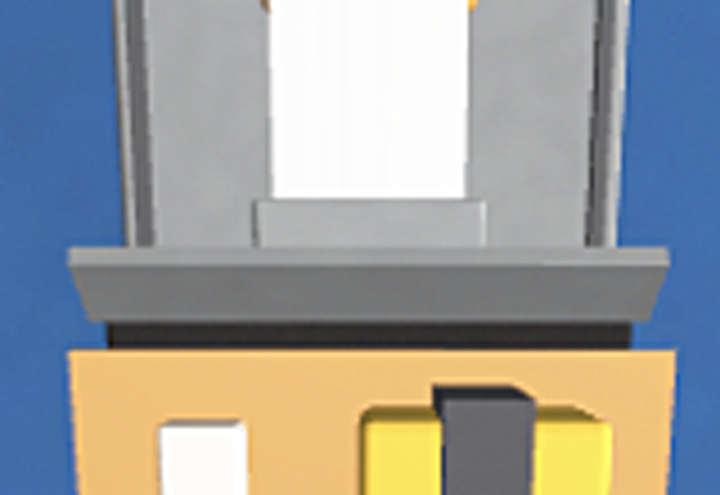

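View pics/d17.png

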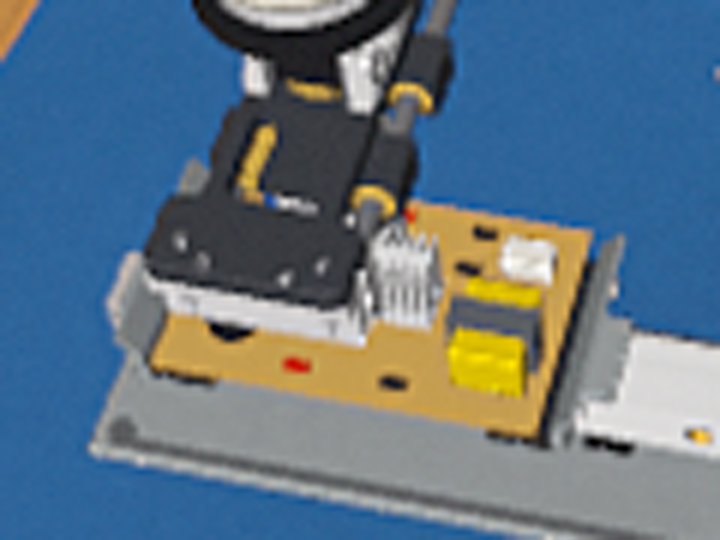

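View pics/s17.png

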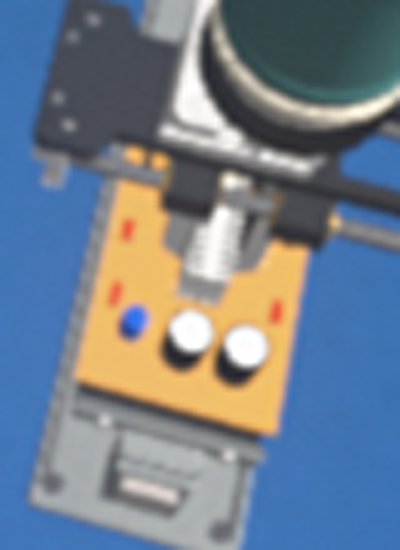

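```bash
python3 - <<'E'
from h import *
W=cam('wrist');A=cam('scene');B=cam('side');o=get_obs();Rt=R.from_euler('xyz',o['ee_rot']).as_matrix();t=o['tool_pos']
zt=t[2]+.0246+.003
e=onz(W,(252,40+350.5/4.5-.5),zt);f=onz(W,(252,40+322.5/4.5-.5),.077);e2=Rt.T@(e-t)*1000;f2=Rt.T@(f-t)*1000
print('edge',e2,'face',f2,'gap',e2[1]-f2[1],'zt',zt)
# fixed-side face in the tool frame from the scene: board +x edge corners and fixed jaw face top
def T(C,u,z): return (Rt.T@(onz(C,u,z)-t)*1000).round(1)
print('board +x edge scene',T(A,(290+80/5,200+386/5),zt),T(A,(290+278/5,200+435/5),zt))
print('board -x side',T(B,(130+590/6,210+232/6),zt),T(B,(130+542/6,210+440/6),zt))
crop(A,300,265,350,305,14,'s17b.png')
th=np.radians(5.3);ex=np.array([np.cos(th),np.sin(th),0]);ey=np.array([-ex[1],ex[0],0]);O=np.array([.510,.192,0])+.087*ex
for p in((.125,.042,.077),(.125,-.042,.077),(.13,.042,.087),(.13,-.042,.087)): u=proj(A,O+ex*p[0]+ey*p[1]+[0,0,p[2]]);print(p,((u-[300,265])*14).round())
E
```

```text
edge [ -1.27507872 -74.97154004 -27.67468552] face [ -1.2758864  -78.87105557 -23.19943059] gap 3.8995155312412066 zt 0.08147912117805971
board +x edge scene [-40.5  77.8 -27.5] [ 47.8  74.7 -27.5]
board -x side [-42.3 -77.5 -27.7] [ 49.7 -81.5 -27.7]
(0.125, 0.042, 0.077) [582. 333.]
(0.125, -0.042, 0.077) [ 60. 184.]
(0.13, 0.042, 0.087) [589. 347.]
(0.13, -0.042, 0.087) [ 60. 196.]
```

View pics/s17b.png

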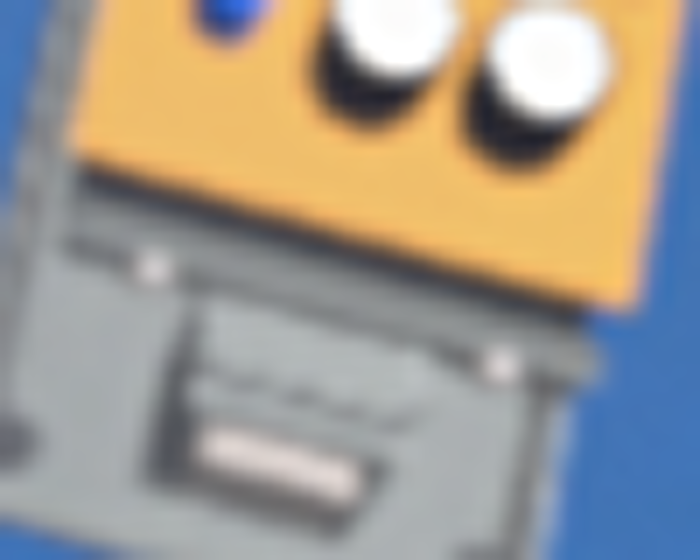

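Gap readings differ by 1 mm (3.9 mm at the sliding side from the jaw face, 5.0 from the buttons), so I'll take +0.5 mm and −0.5 mm sideways, and lower slowly.

Request:
send_rows(rows=[0.5, -0.5, -1.5, 0, 0, 0, 0, 0, 0, -2, 0, 0, 0, 0, 0, 0, -1.5, 0, 0, 0, 0, 0, 0, -1.5, 0, 0, 0, 0, 0, 0, -1, 0, 0, 0, 0, 0, 0, -0.5, 0, 0, 0, 0, 0, 0, 0, 0, 0, 0, 0, 0, 0, 0, 0, 0, 0, 0])

```text
time: 28.1
tool_pos: [0.6419, 0.205, 0.0454]
ee_rot: [3.141, -0.0, 1.664]
wrist_force: [0.6, -0.4, -2.0]
width: 0.0199
```

Request:
send_rows(rows=[0, 0, -0.5, 0, 0, 0, 0, 0, 0, -0.5, 0, 0, 0, 0, 0, 0, -0.5, 0, 0, 0, 0, 0, 0, -0.5, 0, 0, 0, 0, 0, 0, 0, 0, 0, 0, 0, 0, 0, 0, 0, 0, 0, 0, 0, 0, 0, 0, 0, 0, 0, 0, 0, 0, 0, 0, 0, 0])

```text
time: 29.1
tool_pos: [0.6419, 0.205, 0.0434]
ee_rot: [3.141, -0.0, 1.665]
wrist_force: [-0.4, 0.1, -4.0]
width: 0.0199
```

```bash
python3 - <<'E'
from h import *
o=get_obs();print(o['tool_pos'],np.degrees(o['ee_rot']),o['wrist_force'],o['wrist_torque'],o['width'],o['time'])
W=cam('wrist');crop(W,170,40,330,150,4.5,'w18c.png')
B=cam('side');crop(B,130,210,250,300,6,'d18.png')
E
```

```text
[0.64189945 0.20498449 0.04336473] [ 1.79994042e+02 -5.77783334e-03  9.53688793e+01] [-0.41394293  0.07221106 -4.02826734] [ 0.03525013 -0.04061988 -0.05673559] 0.019865136786205124 29.1
```

View pics/w18c.png

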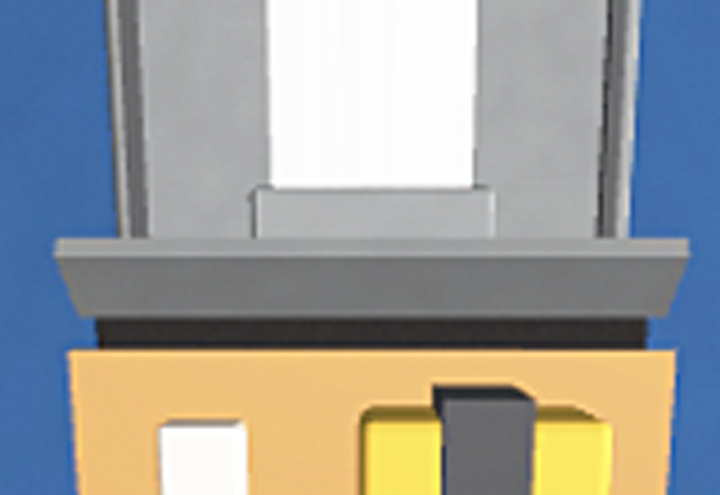

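View pics/d18.png

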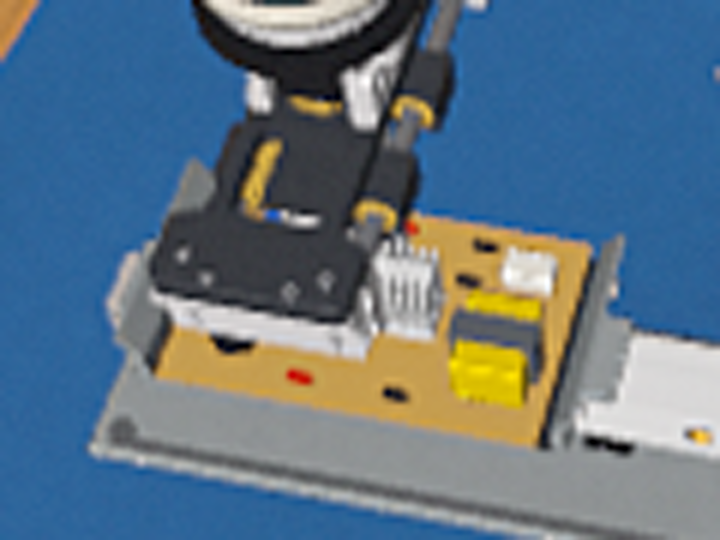

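```bash
python3 - <<'E'
from h import *
W=cam('wrist');o=get_obs();Rt=R.from_euler('xyz',o['ee_rot']).as_matrix();t=o['tool_pos'];print(t,o['wrist_force'])
zt=t[2]+.0276
e=Rt.T@(onz(W,(252,40+350.5/4.5-.5),zt)-t)*1000;f=Rt.T@(onz(W,(252,40+317.5/4.5-.5),.077)-t)*1000
print(e,f,e[1]-f[1])
A=cam('scene');crop(A,300,265,350,305,14,'s18b.png')
E
```

```text
[0.64186236 0.20499504 0.04330258] [-0.45950945 -0.46052456 -3.73379809]
[ -1.30061464 -75.0053231  -27.6013212 ] [ -1.30874016 -79.77887072 -33.69882223] 4.77354761941173
```

View pics/s18b.png

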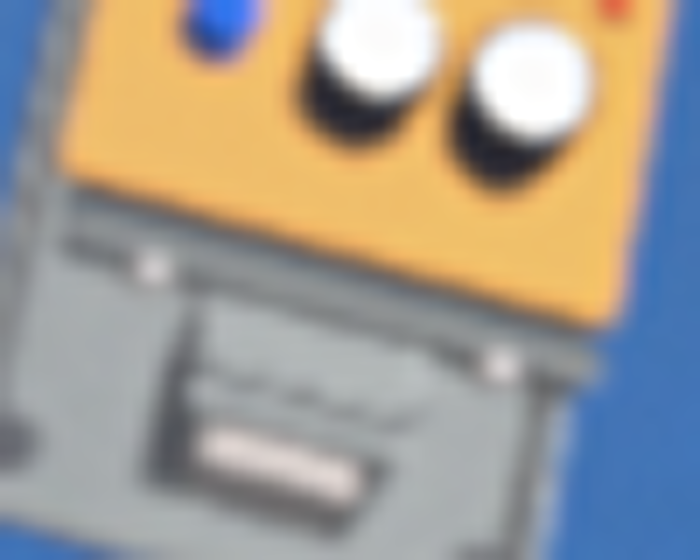

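Request:
send_rows(rows=[0, 0, -0.3, 0, 0, 0, 0, 0, 0, -0.3, 0, 0, 0, 0, 0, 0, -0.2, 0, 0, 0, 0, 0, 0, -0.2, 0, 0, 0, 0, 0, 0, 0, 0, 0, 0, 0, 0, 0, 0, 0, 0, 0, 0, 0, 0, 0, 0, 0, 0, 0, 0, 0, 0, 0, 0, 0, 0])

```text
time: 30.3
tool_pos: [0.6419, 0.205, 0.0423]
ee_rot: [3.142, -0.0, 1.664]
wrist_force: [-0.7, -0.3, -3.3]
width: 0.0197
```

```bash
python3 -c "
from h import *
o=get_obs();print(o['tool_pos'],o['wrist_force'],o['wrist_torque'])"
```

```text
[0.6418642  0.20498076 0.04234518] [-0.66778968 -0.31580348 -3.29498882] [-0.05147177 -0.01145834 -0.02910065]
```

Sliding-side gap is 4.8 mm against an ideal of 5.0, and the board is laterally centred. I'll keep lowering to contact.

Request:
send_rows(rows=[0, 0, -0.2, 0, 0, 0, 0, 0, 0, -0.2, 0, 0, 0, 0, 0, 0, -0.2, 0, 0, 0, 0, 0, 0, -0.2, 0, 0, 0, 0, 0, 0, 0, 0, 0, 0, 0, 0, 0, 0, 0, 0, 0, 0, 0, 0, 0, 0, 0, 0, 0, 0, 0, 0, 0, 0, 0, 0])

```text
time: 31.3
tool_pos: [0.6419, 0.205, 0.0415]
ee_rot: [3.142, -0.0, 1.664]
wrist_force: [-0.7, 0.1, -3.8]
width: 0.0201
```

```bash
python3 -c "
from h import *
o=get_obs();print(o['tool_pos'],o['wrist_force'],o['wrist_torque'])"
```

```text
[0.64186911 0.20496911 0.04150722] [-0.71174857  0.14089442 -3.7850004 ] [ 0.00489098  0.02624467 -0.06346757]
```

Request:
send_rows(rows=[0, 0, -0.2, 0, 0, 0, 0, 0, 0, -0.2, 0, 0, 0, 0, 0, 0, -0.1, 0, 0, 0, 0, 0, 0, 0, 0, 0, 0, 0, 0, 0, 0, 0, 0, 0, 0, 0, 0, 0, 0, 0, 0, 0, 0, 0, 0, 0, 0, 0, 0, 0, 0, 0, 0, 0, 0, 0])

```text
time: 32.3
tool_pos: [0.6419, 0.205, 0.0413]
ee_rot: [3.141, -0.0, 1.665]
wrist_force: [-0.6, -0.6, 0.3]
width: 0.02
```

```bash
python3 -c "
from h import *
o=get_obs();print(o['tool_pos'],o['wrist_force'],o['wrist_torque'])"
```

```text
[0.64190665 0.20498454 0.04132476] [-0.58379781 -0.55843724  0.27237406] [-0.05336917  0.29167606  0.00961138]
```

Contact: force z rose from −3.5 to +0.3 N. The moment suggests one end touched first, so I'll go a hair lower to seat both.

Request:
send_rows(rows=[0, 0, -0.1, 0, 0, 0, 0, 0, 0, -0.1, 0, 0, 0, 0, 0, 0, -0.1, 0, 0, 0, 0, 0, 0, 0, 0, 0, 0, 0, 0, 0, 0, 0, 0, 0, 0, 0, 0, 0, 0, 0, 0, 0, 0, 0, 0, 0, 0, 0, 0, 0, 0, 0, 0, 0, 0, 0])

```text
time: 33.3
tool_pos: [0.6419, 0.205, 0.0413]
ee_rot: [3.141, -0.0, 1.665]
wrist_force: [-3.4, -0.8, 5.6]
width: 0.0193
```

```bash
python3 -c "
from h import *
o=get_obs();print(o['tool_pos'],o['wrist_force'],o['wrist_torque'])
W=cam('wrist');crop(W,170,40,330,150,4.5,'w19c.png')
B=cam('side');crop(B,130,210,250,300,6,'d19.png')"
```

```text
[0.64194743 0.20500616 0.04130738] [-3.37253786 -0.80070998  5.55470116] [-0.14727016  0.61877134  0.06556338]
```

View pics/d19.png

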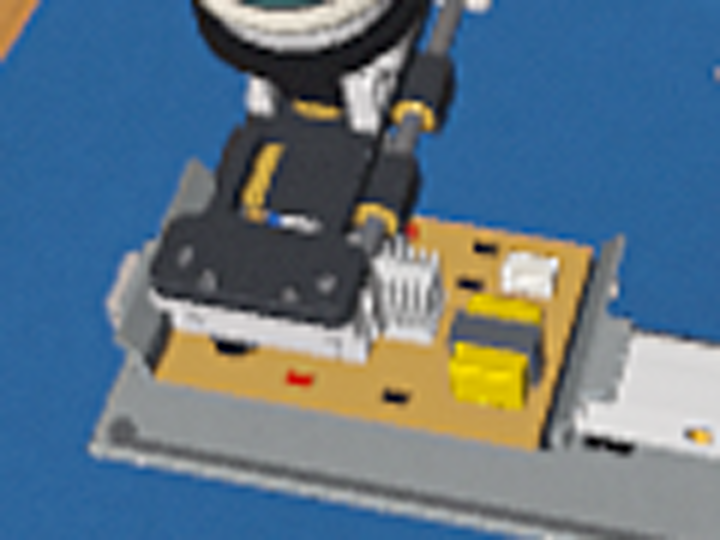

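Seated at the ledges, pressing about 8 N. I'll back off 0.3 mm to lighten that, then open.

Request:
send_rows(rows=[0, 0, 0.2, 0, 0, 0, 0, 0, 0, 0.1, 0, 0, 0, 0, 0, 0, 0, 0, 0, 0, 0, 0, 0, 0, 0, 0, 0, 0.3, 0, 0, 0, 0, 0, 0, 0.5, 0, 0, 0, 0, 0, 0, 0.6, 0, 0, 0, 0, 0, 0, 0.6, 0, 0, 0, 0, 0, 0, 0.6])

```text
time: 34.4
tool_pos: [0.6419, 0.205, 0.0409]
ee_rot: [3.142, -0.0, 1.665]
wrist_force: [0.2, 0.5, 0.7]
width: 0.0566
```

```bash
python3 -c "
from h import *
o=get_obs();print(o['tool_pos'],o['wrist_force'],o['width'])
W=cam('wrist');cv2.imwrite('pics/w20.png',W['img'])"
```

```text
[0.64190201 0.20499485 0.0409063 ] [0.16898772 0.49905413 0.65849749] 0.05662418391172545
```

View pics/w20.png

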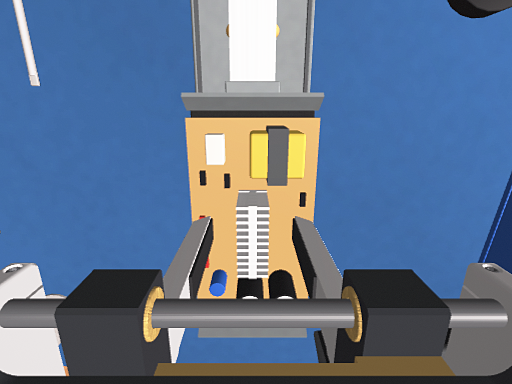

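The fingers are open around the sink at (215,240) and (295,240), and the board lies between the jaws. I'll rise clear and back away.

Request:
send_rows(rows=[0, 0, 8, 0, 0, 0, 0.6, 0, 0, 15, 0, 0, 0, 0.6, 0, 0, 22, 0, 0, 0, 0.6, 0, 0, 25, 0, 0, 0, 0.6, 0, 0, 25, 0, 0, 0, 0.6, 0, 0, 25, 0, 0, 0, 0.6, 0, 0, 20, 0, 0, 0, 0.6, 0, 0, 10, 0, 0, 0, 0.6])

```text
time: 35.45
tool_pos: [0.6427, 0.2052, 0.1943]
ee_rot: [3.137, -0.001, 1.665]
wrist_force: [-0.4, 0.9, 0.5]
width: 0.0565
```

Request:
send_rows(rows=[-20, -20, 0, 0, 0, 0, 0.6, -30, -30, 0, 0, 0, 0, 0.6, -35, -35, 0, 0, 0, 0, 0.6, -30, -30, 0, 0, 0, 0, 0.6, -15, -15, 0, 0, 0, 0, 0.6, 0, 0, 0, 0, 0, 0, 0.6, 0, 0, 0, 0, 0, 0, 0.6, 0, 0, 0, 0, 0, 0, 0.6])

```text
time: 36.45
tool_pos: [0.5123, 0.0756, 0.1907]
ee_rot: [-3.141, -0.0, 1.665]
wrist_force: [0.5, -0.1, -0.8]
width: 0.0565
```

```bash
python3 - <<'E'
from h import *
o=get_obs();print(o['tool_pos'],o['wrist_force'],o['width'],o['time'])
W=cam('wrist');cv2.imwrite('pics/w21.png',W['img'])
B=cam('side');cv2.imwrite('pics/d21f.png',B['img']);crop(B,130,210,280,310,5,'d21.png')
A=cam('scene');crop(A,290,180,370,320,4.2,'s21.png')
E
```

```text
[0.51232447 0.07556671 0.19072068] [ 0.50466978 -0.05821426 -0.77149673] 0.05652282829719619 36.45
```

View pics/w21.png

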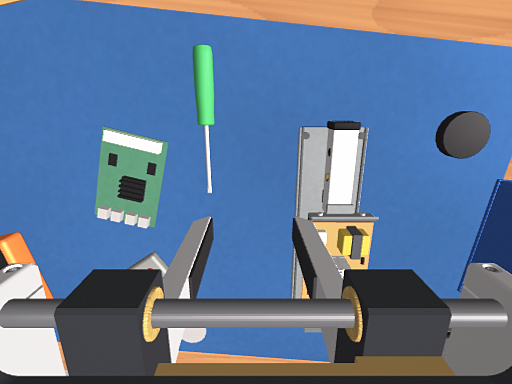

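View pics/d21.png

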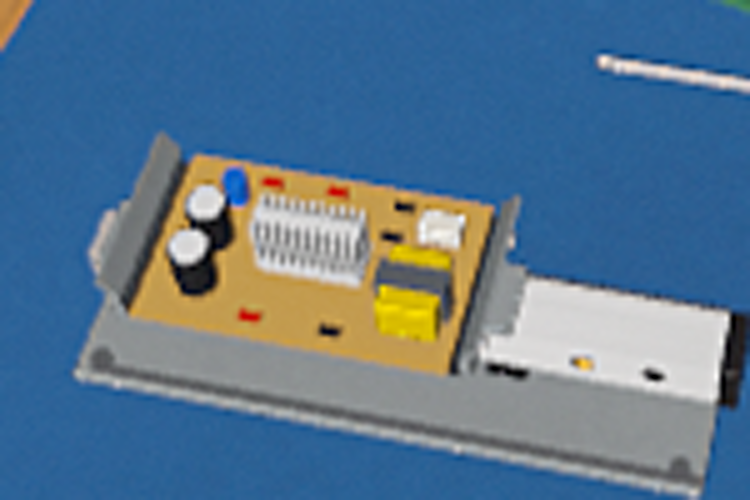

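View pics/s21.png

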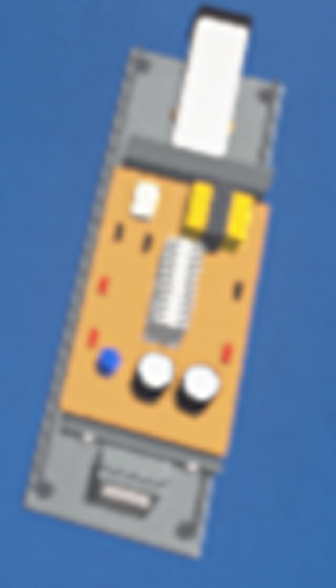

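View pics/d21f.png

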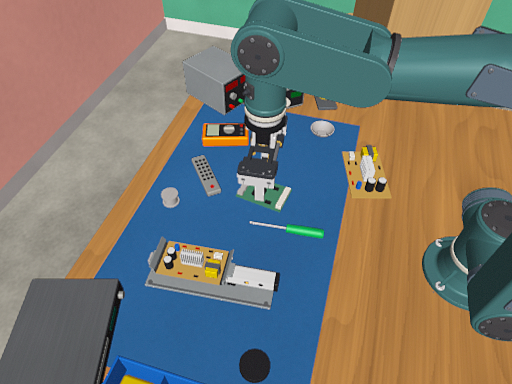

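The board lies between the jaws, with sleeve, buttons and everything else in place. One numeric check of flatness and centring before handing in.

```bash
python3 - <<'E'
from h import *
A=cam('scene');B=cam('side')
th=np.radians(5.3);ex=np.array([np.cos(th),np.sin(th),0]);ey=np.array([-ex[1],ex[0],0])
def rect(C,box,zs,n):
    x0,y0,x1,y1=box;h=cv2.cvtColor(C['img'],cv2.COLOR_BGR2HSV);m=((h[...,0]>8)&(h[...,0]<27)&(h[...,1]>70)&(h[...,2]>100)).astype(np.uint8)
    k=np.zeros_like(m);k[y0:y1,x0:x1]=m[y0:y1,x0:x1];k=cv2.morphologyEx(k,cv2.MORPH_CLOSE,np.ones((13,13)))
    c=max(cv2.findContours(k,cv2.RETR_EXTERNAL,cv2.CHAIN_APPROX_NONE)[0],key=cv2.contourArea).reshape(-1,2)
    for z in zs:
        P=np.array([onz(C,u,z)[:2] for u in c]).astype(np.float32)*1000
        print(n,z,cv2.minAreaRect(P))
rect(A,(295,212,362,295),(.069,),'S')
rect(B,(150,235,234,288),(.069,),'D')
# plate centre in each
f=4.2
p=np.array([onz(A,(290+a/f,180+b/f),.006) for a,b in((135,47),(285,85),(198,557),(24,508))]);c=p.mean(0);print('plate S',c,'target',c+.040*ex)
p=np.array([onz(B,(130+a/5,210+b/5),.006) for a,b in((78,375),(700,490))]);print('plate D +y corners',p,'centre',p.mean(0)-.05*ey,'target',p.mean(0)-.05*ey+.040*ex)
E
```

```text
S 0.069 ((639.4632568359375, 204.62039184570312), (156.70022583007812, 91.02422332763672), 5.357463359832764)
D 0.069 ((640.5537719726562, 207.1123504638672), (151.59068298339844, 91.36321258544922), 5.269744873046875)
plate S [0.60194349 0.20407086 0.006     ] target [0.64177247 0.20776568 0.006     ]
plate D +y corners [[0.744839   0.26700583 0.006     ]
 [0.44155631 0.23685727 0.006     ]] centre [0.59781618 0.20214532 0.006     ] target [0.63764517 0.20584014 0.006     ]
```

Centring agrees within about ±2 mm in both views, and the heading is 5.3°, matching the cradle. Handing in.

```bash
python3 -c "
from bench import *
print(close_job()); "
```

```text
the job is handed in; nothing more can be done
None
```

The sleeve is set one hole further out with both buttons caught, and the power board is on the cradle's ledges. I handed the job in at about 36.5 s of the 64 s allowed.

- **Sleeve:** I pressed both brass buttons flush and drew the sleeve out 33.1 mm in small steps until it stopped. The pull force stayed within about 5 N in every reading between steps. The pictures show brass in the new holes on both sides and the old hole empty. The jaw gap is now about 160 mm.
- **Board:** I used the smaller tan board, which measured 150 x 90 mm against about 197 x 115 mm for the look-alike. I lifted it by its heat sink and set it down between the jaws. It pressed on the ledges with about 8 N for a moment, which I eased before letting go, and then I moved the arm clear.
- **Last checks:** Heading is 5.3°, matching the cradle. Sideways centring looked right in the wrist view. The gap at the sliding jaw was about 4.8 mm, against an ideal of about 5 mm.
- **Checks that failed or disagreed:**
  - **First grasp:** the fingers shut on nothing, because their tips sit about 36 mm short of the reported TCP. I saw this in the pictures and allowed for it from then on.
  - **Centring along the cradle:** before lowering, two readings of the gap at the sliding jaw differed by about 1 mm. In the final check the scene and side cameras disagreed by up to 3 mm, so along the cradle I can only claim about ±2 mm.
  - **Touchdown:** one end of the board seemed to touch first. It looked flat in the final pictures, but I had no direct measure of that.

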